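# Deburr the sawn end of a clamped tube

## Robot

A 6-joint arm with a two-finger parallel gripper is mounted at the origin on a cart in front of the work surface, level with it; the furniture and walls round the work are solid. World frame = base frame: x ahead of the robot, y to its left, z up, the work surface at z = 0. Lengths are in m, angles in rad, forces in N, time in s.
With the tool pointing down it reaches from about 0.35 to 0.775 m from the base axis. Payload 7.3 kg.
Tool frame: the origin (TCP) lies between the finger pads; the fingertips stand 25 mm ahead of it and the grasp point (between the pads) lies 6 mm ahead of it; z points along the fingers, y is the line along which they close (so a half turn about z gives the same grasp; the last joint's range is limited). The gripper opens to 92 mm and grips with 3 to 60 N. Pads are 19 mm wide; open, the fingers measure 130 mm over their backs; the gripper's body (75 mm by 190 mm) begins 47 mm behind the grasp point.
Start: joints at [0.988, 0.342, 1.524, -0, 1.275, -0.146], TCP at [0.222, 0.476, 0.252] pointing down, gripper open.
Joint ranges: [-2.53, 2.53], [-0.77, 2.02], [0.04, 2.7], [-1, 4.14], [0.28, 2.66], [-3.11, 3.11]. Speed limits (rad/s): [2.57, 2.57, 3.14, 3.14, 3.14, 3.14].

## Interface

Orientations are given as a unit quaternion [x, y, z, w].
In Python, from bench import arm gives the robot as it stands.
- The arm moves only by the tool step_arm, never from a script. Its argument "moves" is a list of rows, each a list of 3 entries, a list of its own where there are three numbers: the turn, a rotation vector about the tool's x, y, z in units of 0.5 rad (1.0 is 0.5 rad), then the shift along the tool's x, y, z in units of 0.2 m (1.0 is 0.2 m), then the finger opening in mm, from 0 to 91.8. A call has 1 to 20 rows; each row shifts and turns the commanded pose from where the row before left it, along the tool's axes as they then stand; what a row does not reach is not made up. A row lasts 1/8 s, in which the tool goes at most 62.5 mm and 10.7 degrees, less where a joint would pass 70% of its speed; a pose out of reach is approached as far as the arm can. A call with a number of a shift or a turn outside -1 to 1 is refused whole. A call with a gripper value outside its range is refused whole. The fingers move at their own pace and stop on an object; "grip_force" is the grip in N (left out, the last holds). Time passes only in rows, so rows that do not move let the fingers close. It gives the time, the measured TCP pose, the force and the opening at its end, in the units of the state.
- arm.state(): the state, without advancing time (a new reading comes with each control period).
- arm.get_image(name): name is "scene" or "side" or "wrist"; returns (picture, depth): 384x512x3 uint8, red, green, blue; 384x512 float32, m along the optical axis (not along the pixel's ray), 0 where there is no reading.
- arm.calibration(name): a dict with "K" (3x3 intrinsics, pixels), "R" (3x3) and "t" (3): a world point X has camera coordinates R X + t. Camera axes: x right, y down, z forward; pixel columns grow to the right and rows downward; lengths in m; the calibration is good to about 2 mm. The wrist camera is an equidistant fisheye: a pixel r from the principal point sees the ray r / f radians off the axis. A picture is of the moment at which its call begins: read the wrist's pose just before it. calibration takes no time and is no camera call; for the wrist camera it gives the pose at the moment of the call.
- arm.sign_off(): hands the job in, once; it reports no verdict.
Trained networks look in the newest picture that a camera, given by its name, has taken for a name from the list of things; names that differ only in an ending like _2 or _b are one class to them, and where a whole thing is asked for, a point or a joint stands for the part that bears it (a point fixed in the world has none). Each returns a list of dicts, best first, with "confidence" (0 to 1); they miss things now and then, are a little off and sometimes report something else, mostly with a low value. They report only what shows in the picture. A call takes as long as a camera call. They do not tell look-alikes from the thing itself.
- arm.boxes_of(camera, query): "at" ([x, y, z] in m, in the coordinates of the camera as it stood for that picture, good to about 4 mm: the middle of the surface that is visible of it).
The state is a dict: "time_s": time; "joint_positions": joint angles; "joint_velocities": joint speeds; "joint_efforts": joint torques, N m; "tcp_pos": TCP position; "orientation": TCP orientation; "wrist_force": force on the tool from outside, world axes, zero at the start; "wrist_torque": the same for the moment, N m; "gripper_width": finger opening in m.
Only numpy, scipy, OpenCV 4.12 (cv2) and the standard library are available. Lean on these libraries where they do the work, as an engineer would, in place of code of your own. Each camera call takes 0.05 s, during which the arm holds its last target. There are 200 camera calls.

## Task

Take the hand scraper out of its stand and deburr the inner edge of the sawn tube in the tilted clamp: hold the scraper in line with the tube, let the side of its cone rest on the edge on the side of the clamp's thumbscrew, and go round the full circle with light, steady contact, counter-clockwise as you look into the tube (from the screw towards the robot's right first), taking about ten seconds, until you are back at the screw. Then put the scraper back upright in its stand, seated on its guard. Press gently all the time, keep the hand off the clamp, and leave the bottle, the timer and the slide box alone.

Things in the scene. Friction and masses are not known exactly. Their poses are not given: they have to be found in the camera images.
- clamp: Steel tilting clamp fixed on the bench: base plate 130 x 130 x 12 mm, two upright cheeks 116 mm high at y = -60 and +60 mm, between them a grey head on a pivot along y, 100 mm above the origin, holding a tube. Origin: centre of the base's underside, z up, x away from the robot. The head leans back to -x by 32 to 43 degrees, differently each time, and does not give.
- bore (a point): Point on the tube's axis, fixed to the head, 5 mm above the head's upper face. z: the tube's axis, out of its upper end; x: away from the thumbscrew (screw at -x), y: robot's left. The tube stands out differently each time: its rim, a plane square to z, lies 0 to 10 mm above this point (not told; feel for it). The edge to deburr is the rim's inner edge, a 30 mm radius circle about z.
- tilt (a joint): Lean of the clamp's grey head from upright, rad, stiff. The head is 100 x 106 x 30 mm; a black thumbscrew stands 28 mm out of its side towards the robot, below the rim. It holds a sawn aluminium tube: 72 mm outside, 60 mm bore, 70 mm long, open at both ends, wall 6 mm.
- scraper_mid (a point): Point on the axis of the hand scraper, 60 mm above its tip, where it can be gripped. Loose, 60 to 130 g, 120 mm long, upright in its stand, cone down. From the tip: steel cone (6 mm diameter at the flat tip, 22 mm from 10 to 12 mm), 12 mm shank, round guard of 38 mm from 28 to 33 mm, square black handle 24 x 24 mm from 33 to 119 mm. z: tip to handle; x, y square to the flats.
- scraper_tip (a point): Centre of the scraper's flat tip, axes as scraper_mid. The cone works in any direction; the scraper need not turn about its axis. Its cone is rightly on the edge when its axis is 20 to 26 mm from the tube's axis, the tip then being 1 to 8 mm below the rim. Rigid on rigid: a millimetre too deep presses too hard, and a grip or pose is seldom that exact: feel for it.
- scraper: The hand scraper itself; origin at its tip, z towards the handle's end.
- stand: Grey block 70 x 70 x 40 mm fixed on the bench, with one upright hole of 28 mm diameter, 34 mm deep, in the middle of its top. Origin: centre of its underside. The scraper hangs in the hole with its guard lying on the top of the block, tip 12 mm above the bench. It may be on the left or the right of the clamp.
- bottle_white: White bottle with a blue cap, 54 mm diameter, 106 mm high, loose bystander. Origin: centre of its underside.
- timer: Flat white lab timer, 68 x 62 x 19 mm, loose bystander. Origin: centre of its underside.
- slide_box: Flat green slide box, 90 x 156 x 33 mm, loose bystander. Origin: centre of its underside.
There are look-alikes about, which are no part of the job. What is shaped like the scraper but pink is not meant.

How it is judged:
By the outcome, as a careful person would: the job done as asked, in the order asked, and still so for the second after the job is handed in, with the robot touching nothing.
It also fails if it takes over 72 s, if anything falls off the work surface, if the arm or the gripper's body presses on something with over 40 N, if the wrist force passes 120 N, or if a joint passes its speed limit or range.

## Working session

There is one attempt and no reset: what is moved stays moved. The work goes in short steps, Python scripts to look and compute and a tool call to move; the robot and the scene stay as the last step left them, time stands still between calls to the robot, and variables do not carry over. Pictures are saved under pics/ and viewed, on a budget of 10 in all, crops included, one or two more only if the job needs it, and the job is handed in when it is done.

Besides the shell and the picture viewer there is one more tool, called in YAML: its name, and indented under it one key for each argument. step_arm: Moves the arm, as the interface text tells. Shifts and turns lie within -1 to 1; 1 stands for 0.2 m of shift or 0.5 rad of turn. Its arguments: {"type":"object","properties":{"moves":{"type":"array"},"grip_force":{"type":"number"}},"required":["moves"]}

```bash
ls; mkdir -p pics; cat > h.py <<'E'
import numpy as np, cv2
from bench import arm
from scipy.spatial.transform import Rotation as R
def world(cam,p):
    c=arm.calibration(cam); return np.array(c["R"]).T@(np.array(p)-np.array(c["t"]))
def pix(cam,X):
    c=arm.calibration(cam); p=np.array(c["R"])@X+np.array(c["t"]); q=np.array(c["K"])@p; return q[:2]/q[2]
def cloud(cam,d):
    c=arm.calibration(cam);K=np.array(c["K"]);v,u=np.mgrid[:d.shape[0],:d.shape[1]]
    P=np.stack([(u-K[0,2])/K[0,0]*d,(v-K[1,2])/K[1,1]*d,d],-1)
    return (P-np.array(c["t"]))@np.array(c["R"])
def save(n,im): cv2.imwrite("pics/"+n,cv2.cvtColor(im,cv2.COLOR_RGB2BGR))
E
python3 - <<'E'
from h import *
for cam in ["scene","side"]:
    im,d=arm.get_image(cam); save(cam+"0.png",im); np.save(cam+"_d.npy",d); np.save(cam+"_i.npy",im)
    c=arm.calibration(cam); print(cam,"campos",-np.array(c["R"]).T@c["t"])
    for q in ["clamp","bore","scraper","stand","bottle_white","timer","slide_box"]:
        for r in arm.boxes_of(cam,q)[:3]:
            w=world(cam,r["at"]); print(q,round(r["confidence"],2),w.round(3),pix(cam,w).round())
print(arm.state())
E
```

```text
pics
scene campos [0.12381746 1.08094255 0.99614371]
clamp 0.92 [ 0.538 -0.027  0.083] [256. 208.]
bore 0.68 [ 0.547 -0.048  0.113] [256. 198.]
scraper 0.83 [0.58  0.302 0.077] [204. 267.]
scraper 0.58 [0.471 0.265 0.092] [241. 266.]
stand 0.5 [ 0.545 -0.048  0.111] [256. 199.]
bottle_white 0.66 [ 0.512 -0.227  0.072] [280. 184.]
timer 0.75 [0.673 0.335 0.019] [173. 279.]
timer 0.36 [ 0.541 -0.028  0.086] [255. 208.]
slide_box 0.85 [ 0.571 -0.428  0.037] [282. 164.]
slide_box 0.55 [0.475 0.262 0.094] [240. 264.]
side campos [0.61673807 0.8106261  0.88287966]
clamp 0.57 [ 0.56  -0.019  0.085] [267. 194.]
bore 0.72 [ 0.553 -0.043  0.116] [269. 180.]
scraper 0.86 [0.48  0.268 0.092] [309. 276.]
scraper 0.64 [0.579 0.309 0.079] [267. 296.]
stand 0.71 [0.49  0.286 0.036] [303. 296.]
bottle_white 0.62 [ 0.511 -0.224  0.073] [278. 152.]
timer 0.79 [0.681 0.336 0.022] [223. 322.]
slide_box 0.74 [ 0.572 -0.417  0.035] [256. 128.]
{'time_s': 0.8, 'joint_positions': array([ 9.87973719e-01,  3.41979316e-01,  1.52408806e+00, -3.29316034e-06,
        1.27539688e+00, -1.46014078e-01]), 'joint_velocities': array([-0.00029857, -0.0001266 , -0.00101198,  0.0008412 , -0.00048201,
        0.00070396]), 'joint_efforts': array([ 2.03498421e-03, -4.31100297e+01, -2.44474751e+01,  7.18404469e-02,
        4.82753234e-02, -5.10259866e-06]), 'tcp_pos': array([0.22210083, 0.47573044, 0.25175543]), 'orientation': array([2.16671604e-01, 9.76244545e-01, 5.94200632e-05, 2.43521259e-05]), 'wrist_force': array([0.74674634, 0.17125421, 0.24930427]), 'wrist_torque': array([-0.00904089,  0.04661845,  0.02994373]), 'gripper_width': 0.09188091774033377}
```

```bash
python3 - <<'E'
from h import *
im=np.load("side_i.npy"); a=cv2.resize(im[110:350,160:400],(600,600),interpolation=cv2.INTER_CUBIC); save("c1.png",a)
E
```

```text
(no output)
```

View pics/scene0.png

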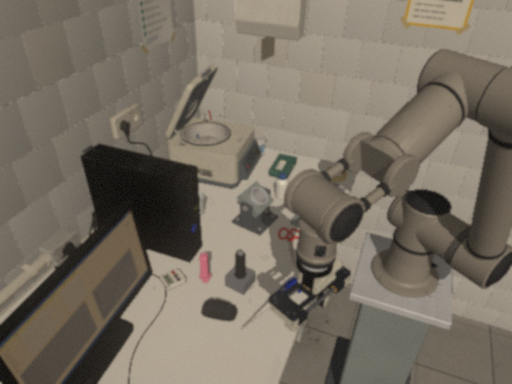

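View pics/c1.png

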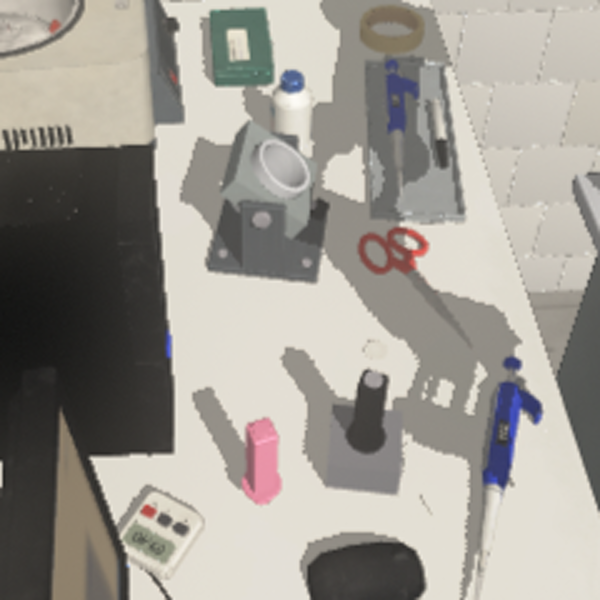

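The scene shows the black scraper in its grey stand at scene (240,265) / side (309,276). The pink look-alike is at scene (205,266) / side (267,296), and I'm rejecting it. The black mouse at scene (220,308) and the blue pipettes aren't it either. The close crop confirms a black square handle standing in the stand. The tube leans towards the robot.

```bash
cat > m.py <<'E'
from h import *
for cam in ["scene","side"]:
    d=np.load(cam+"_d.npy"); P=cloud(cam,d); ok=d>0
    X=P[ok]
    b=(abs(X[:,0]-.48)<.06)&(abs(X[:,1]-.275)<.06)
    t=X[b&(abs(X[:,2]-.04)<.005)]; r=cv2.minAreaRect(t[:,:2].astype(np.float32)*1000); print(cam,"stand top",len(t),t[:,2].mean(),r)
    t=X[b&(X[:,2]>.06)]; print("handle zmax",t[:,2].max()); tt=X[b&(X[:,2]>.127)]; print("handle top",len(tt),tt.mean(0)); r=cv2.minAreaRect(tt[:,:2].astype(np.float32)*1000);print(r)
    b=(abs(X[:,0]-.55)<.12)&(abs(X[:,1]+.03)<.13)
    t=X[b&(abs(X[:,2]-.012)<.004)&(abs(X[:,0]-.55)<.09)&(abs(X[:,1]+.03)<.09)]; print("base",len(t),cv2.minAreaRect(t[:,:2].astype(np.float32)*1000))
    t=X[b&(X[:,2]>.07)]
    # head-top plane ransac
    rng=np.random.default_rng(0);best=0
    for _ in range(3000):
        q=t[rng.choice(len(t),3,False)];n=np.cross(q[1]-q[0],q[2]-q[0]);n/=np.linalg.norm(n)+1e-12;n*=np.sign(n[2])
        lean=np.degrees(np.arccos(n[2]))
        if not(28<lean<48 and n[0]<0):continue
        k=abs((t-q[0])@n)<.002
        if k.sum()>best:best=k.sum();K=k
    q=t[K];c=q.mean(0);n=np.linalg.svd(q-c)[2][2];n*=np.sign(n[2]);print("plane",best,len(t),c.round(4),n.round(4),"lean",np.degrees(np.arccos(n[2])),"az",np.degrees(np.arctan2(n[1],n[0])))
    h=(t-c)@n; print(np.histogram(h,bins=np.arange(-.05,.03,.003)))
    ex=np.cross([0,1,0],n);ex/=np.linalg.norm(ex);ey=np.cross(n,ex)
    print(cv2.minAreaRect((np.c_[(q-c)@ex,(q-c)@ey]*1000).astype(np.float32)))
E
python3 m.py
python3 - <<'E'
from h import *
im=np.load("scene_i.npy"); a=cv2.resize(im[170:240,220:290],(560,560),interpolation=cv2.INTER_CUBIC); 
im=np.load("side_i.npy"); save("/../..pics/c2.png",a) if 0 else None
E
```

```text
scene stand top 285 0.04099638822492713 ((479.306640625, 255.37545776367188), (75.06991577148438, 72.01653289794922), 81.74251556396484)
handle zmax 0.13983211213555038
handle top 49 [0.47737798 0.25772285 0.13322002]
((477.9985046386719, 255.4609832763672), (22.773414611816406, 22.798145294189453), 63.652870178222656)
base 363 ((537.6233520507812, -33.976966857910156), (178.10775756835938, 125.00634765625), 29.61586570739746)
plane 220 844 [ 0.5466 -0.0482  0.1135] [-0.5643  0.1364  0.8142] lean 35.491564606043404 az 166.41296956765896
(array([  4,   5,   8,  11,   6,  16,  10,  15,  17,  19,  25,  24,  35,
        34,  39,  86, 179, 125,  61,  28,  49,  32,  14,   1,   0,   0]), array([-0.05 , -0.047, -0.044, -0.041, -0.038, -0.035, -0.032, -0.029,
       -0.026, -0.023, -0.02 , -0.017, -0.014, -0.011, -0.008, -0.005,
       -0.002,  0.001,  0.004,  0.007,  0.01 ,  0.013,  0.016,  0.019,
        0.022,  0.025,  0.028]))
((-12.47634506225586, -1.2699432373046875), (133.1074981689453, 123.82769012451172), 80.8642349243164)
side stand top 549 0.03989261798182411 ((481.0383605957031, 2
[... 270 characters left out ...]
.5526123046875, -47.113525390625), (118.89668273925781, 129.5658721923828), 78.35972595214844)
plane 424 1301 [ 0.552  -0.0435  0.1148] [-0.5621  0.1189  0.8185] lean 35.0655615462833 az 168.0566503123178
(array([  4,   5,   5,   8,   6,  14,  18,  37,  42,  44,  45,  55,  66,
        60,  66, 102, 340, 138,  54,  50,  62,  65,   6,   0,   0,   0]), array([-0.05 , -0.047, -0.044, -0.041, -0.038, -0.035, -0.032, -0.029,
       -0.026, -0.023, -0.02 , -0.017, -0.014, -0.011, -0.008, -0.005,
       -0.002,  0.001,  0.004,  0.007,  0.01 ,  0.013,  0.016,  0.019,
        0.022,  0.025,  0.028]))
((-6.367462158203125, -7.564598083496094), (127.68829345703125, 101.61492919921875), 80.7248306274414)
```

step_arm:
  moves:
    - [[0, 0, 0], [-0.233, -0.064, 0], 91.8]
    - [[0, 0, 0], [-0.233, -0.064, 0], 91.8]
    - [[0, 0, 0], [-0.233, -0.064, 0], 91.8]
    - [[0, 0, 0], [-0.233, -0.064, 0], 91.8]
    - [[0, 0, 0], [-0.233, -0.064, 0], 91.8]
    - [[0, 0, 0], [-0.233, -0.064, 0], 91.8]
    - [[0, 0, 0], [-0.233, -0.064, 0], 91.8]
    - [[0, 0, 0], [0, 0, 0], 91.8]
  grip_force: 25

```text
time_s: 1.8
tcp_pos: [0.4818, 0.2544, 0.2514]
orientation: [0.219, 0.976, -0.0, 0.0]
wrist_force: [0.1, -0.6, -0.5]
gripper_width: 0.0923
```

```bash
python3 - <<'E'
from h import *
s=arm.state(); print(s["time_s"],s["tcp_pos"],s["orientation"],s["joint_positions"].round(3))
c=arm.calibration("wrist"); print(c); im,d=arm.get_image("wrist"); save("w1.png",im); np.save("w1_d.npy",d)
Rt=R.from_quat(s["orientation"]); Rc=np.array(c["R"]);print("cam in tool",Rt.inv().apply(-Rc.T@c["t"]-s["tcp_pos"]), Rt.inv().apply(Rc.T@[0,0,1]))
for r in arm.boxes_of("wrist","scraper"): print(r, world("wrist",r["at"]))
K=np.array(c["K"]);v,u=np.mgrid[:384,:512];x=u-K[0,2];y=v-K[1,2];r=np.hypot(x,y)+1e-9;th=r/K[0,0]
P=np.stack([d*np.tan(th)*x/r,d*np.tan(th)*y/r,d],-1);W=(P-c["t"])@Rc
ok=(d>0)&(th<1.3);X=W[ok]
t=X[(abs(X[:,2]-.132)<.006)&(abs(X[:,0]-.48)<.03)&(abs(X[:,1]-.257)<.03)];print(len(t),t.mean(0),cv2.minAreaRect(t[:,:2].astype(np.float32)*1000))
t=X[(abs(X[:,2]-.04)<.004)&(abs(X[:,0]-.48)<.06)&(abs(X[:,1]-.257)<.06)];print(len(t),t.mean(0),cv2.minAreaRect(t[:,:2].astype(np.float32)*1000))
E
```

```text
1.8 [0.48184801 0.25437337 0.25139547] [ 2.18737514e-01  9.75783693e-01 -1.57521904e-04  2.45393648e-04] [ 3.450e-01  3.790e-01  1.470e+00 -1.000e-03  1.293e+00 -7.840e-01]
{'K': array([[297.31863964,   0.        , 257.48674852],
       [  0.        , 297.31863964, 190.44278312],
       [  0.        ,   0.        ,   1.        ]]), 'R': array([[ 4.26256787e-01,  9.04601820e-01, -8.36265955e-04],
       [ 8.72265898e-01, -4.10774485e-01,  2.65361123e-01],
       [ 2.39702638e-01, -1.13841426e-01, -9.64148731e-01]]), 't': array([-0.43569767, -0.34867189,  0.30318121])}
cam in tool [ 0.07166062  0.00044547 -0.13311529] [-2.64833495e-01 -4.30275133e-04  9.64294060e-01]
{'at': [-0.0023, -0.0029, 0.2651], 'confidence': 0.96} [0.47477708 0.25647753 0.12821968]
{'at': [0.074, 0.0487, 0.3457], 'confidence': 0.74} [0.57142999 0.2954671  0.06404306]
691 [0.47921148 0.25625755 0.13182912] ((480.0061950683594, 256.1631164550781), (23.385263442993164, 23.417314529418945), 64.09754943847656)
2278 [0.47462953 0.25822617 0.04019865] ((480.26318359375, 255.49676513671875), (70.44043731689453, 70.80680847167969), 79.7890853881836)
```

View pics/w1.png

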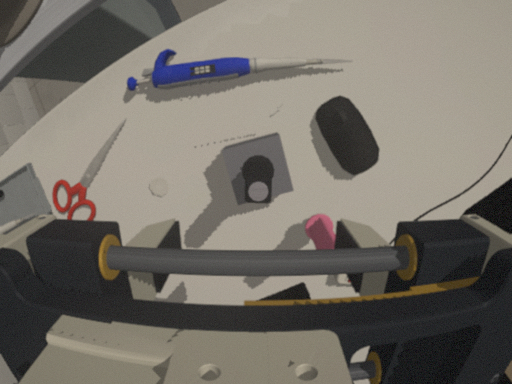

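The wrist picture shows the black handle at (258,185) in the grey block, with the pink look-alike separate at (320,230). I'll descend and grip.

step_arm:
  moves:
    - [[0, 0, 0], [0.012, 0.004, 0.25], 91.8]
    - [[0, 0, 0], [0, 0, 0.25], 91.8]
    - [[0, 0, 0], [0, 0, 0.18], 91.8]
    - [[0, 0, 0], [0, 0, 0.087], 91.8]
    - [[0, 0, 0], [0, 0, 0], 40]
    - [[0, 0, 0], [0, 0, 0], 15]
    - [[0, 0, 0], [0, 0, 0], 15]
    - [[0, 0, 0], [0, 0, 0], 15]
    - [[0, 0, 0], [0, 0, 0], 15]
    - [[0, 0, 0], [0, 0, 0], 15]
  grip_force: 30

```text
time_s: 3.15
tcp_pos: [0.478, 0.2582, 0.0985]
orientation: [0.217, 0.976, 0.0, 0.0]
wrist_force: [-1.0, -0.5, -0.0]
gripper_width: 0.0365
```

step_arm:
  moves:
    - [[0, 0, 0], [-0.013, -0.004, 0], 36]
    - [[0, 0, 0], [0, 0, 0], 36]
    - [[0, 0, 0], [0, 0, 0], 15]
    - [[0, 0, 0], [0, 0, 0], 15]
    - [[0, 0, 0], [0, 0, 0], 15]
    - [[0, 0, 0], [0, 0, 0], 15]
  grip_force: 30

```text
time_s: 3.9
tcp_pos: [0.4799, 0.2565, 0.0983]
orientation: [0.217, 0.976, 0.0, 0.0]
wrist_force: [0.8, -0.1, 0.0]
gripper_width: 0.024
```

```bash
python3 - <<'E'
from h import *
s=arm.state(); print(s["time_s"],s["tcp_pos"],s["orientation"],s["gripper_width"],s["wrist_force"])
E
```

```text
3.9 [0.47992405 0.2564639  0.0983085 ] [2.16638669e-01 9.76251856e-01 1.17043845e-05 1.13698586e-05] 0.023994878727296262 [ 0.80511623 -0.14150974  0.04267331]
```

```bash
cat >> h.py <<'E'
def wcloud():
    s=arm.state(); c=arm.calibration("wrist"); im,d=arm.get_image("wrist")
    K=np.array(c["K"]);v,u=np.mgrid[:384,:512];x=u-K[0,2];y=v-K[1,2];r=np.hypot(x,y)+1e-9;th=r/K[0,0]
    P=np.stack([d*np.tan(th)*x/r,d*np.tan(th)*y/r,d],-1);W=(P-c["t"])@np.array(c["R"])
    return s,im,W,(d>0)&(th<1.3)
def rel(pos,Rm,s=None):
    s=s or arm.state(); R0=R.from_quat(s["orientation"])
    return (R0.inv()*R.from_matrix(Rm)).as_rotvec()/.5, R0.inv().apply(np.array(pos)-s["tcp_pos"])/.2
def Rtool(n):
    n=np.array(n)/np.linalg.norm(n); yb=np.array([0,0,1.])
    yb=np.cross(n,[-n[0],-n[1],0]);yb/=np.linalg.norm(yb); yb*=np.sign(yb[1]); xb=np.cross(yb,n)
    return np.c_[-xb,yb,-n]
E
python3 - <<'E'
from h import *
n=[-.5621,.1189,.8185]; M=Rtool(n);print(M, rel([.457,-.026,.25],M)); print(R.from_matrix(M).as_quat())
E
```

```text
[[-0.80076653  0.20694898  0.56208992]
 [ 0.1693847   0.97835174 -0.11889787]
 [-0.57452744  0.         -0.81848532]] (array([-0.1396587 , -1.21862533, -0.44221887]), array([-0.49354545, -1.32821454, -0.75848596]))
[ 0.09920566  0.94836749 -0.03134277  0.29962472]
```

step_arm:
  moves:
    - [[0, 0, 0], [0, 0, -0.1], 15]
    - [[0, 0, 0], [0, 0, -0.25], 15]
    - [[0, 0, 0], [0, 0, -0.25], 15]
    - [[0, 0, 0], [0, 0, -0.16], 15]
    - [[0, 0, 0], [-0.1, -0.265, 0], 15]
    - [[0, 0, 0], [-0.1, -0.265, 0], 15]
    - [[0, 0, 0], [-0.1, -0.265, 0], 15]
    - [[0, 0, 0], [-0.1, -0.265, 0], 15]
    - [[0, 0, 0], [-0.1, -0.265, 0], 15]

```text
time_s: 5.03
tcp_pos: [0.4579, -0.0276, 0.2503]
orientation: [0.217, 0.976, 0.0, 0.0]
wrist_force: [0.2, -0.2, -1.2]
gripper_width: 0.0241
```

step_arm:
  moves:
    - [[-0.035, -0.305, -0.11], [0, 0, 0], 15]
    - [[-0.035, -0.305, -0.11], [0, 0, 0], 15]
    - [[-0.035, -0.305, -0.11], [0, 0, 0], 15]
    - [[-0.035, -0.305, -0.11], [0, 0, 0], 15]
    - [[0, 0, 0], [0, 0, 0], 15]
    - [[0, 0, 0], [0, 0, 0], 15]

```text
time_s: 5.78
tcp_pos: [0.4593, -0.0262, 0.2511]
orientation: [0.1, 0.948, -0.031, 0.299]
wrist_force: [1.2, -0.1, -0.9]
gripper_width: 0.0239
```

```bash
cat > w.py <<'E'
from h import *
import sys
s,im,W,ok=wcloud(); save(sys.argv[1],im); np.savez("w.npz",W=W,ok=ok,im=im)
print(s["time_s"],s["tcp_pos"],s["orientation"],s["joint_positions"].round(2),s["wrist_force"])
X=W[ok]; p0=np.array([.545,-.045,.115]); t=X[np.linalg.norm(X-p0,axis=1)<.07]
n=np.array([-.562,.119,.8185]); c=p0
k=abs((t-np.array([.552,-.0435,.1148]))@n)<.004
for _ in range(8):
    q=t[k]; c=np.median(q,0); c=q.mean(0);n=np.linalg.svd(q-c)[2][2];n*=np.sign(n[2]);k=abs((t-c)@n)<.0015
print("head",k.sum(),c,n,"lean",np.degrees(np.arccos(n[2])),"yaw",np.degrees(np.arctan2(n[1],n[0]))-180)
h=(t-c)@n; print(np.histogram(h*1000,bins=np.arange(-20,24,1)))
np.savez("f.npz",c=c,n=n,t=t)
E
python3 w.py w2.png
```

```text
5.775 [ 0.4593022  -0.02619154  0.25111172] [ 0.10037948  0.9483064  -0.03114102  0.29944811] [-0.23 -0.03  2.15  0.03  0.41 -1.62] [ 1.1938178  -0.08242131 -0.85677606]
head 4471 [ 0.53776534 -0.05247922  0.10644554] [-0.56484644  0.11766915  0.81676341] lean 35.237901351098365 yaw -11.767589975572207
(array([  20,   23,   31,   29,   28,   37,   66,   55,   77,   86,   81,
         57,   71,   73,   69,  107,   79,   93,  385, 1983, 1911,  384,
         59,   48,   59,   48,   37,   46,   53,   42,   49,   58,  153,
        418,  331,   48,    0,    0,    0,    0,    0,    0,    0]), array([-20, -19, -18, -17, -16, -15, -14, -13, -12, -11, -10,  -9,  -8,
        -7,  -6,  -5,  -4,  -3,  -2,  -1,   0,   1,   2,   3,   4,   5,
         6,   7,   8,   9,  10,  11,  12,  13,  14,  15,  16,  17,  18,
        19,  20,  21,  22,  23]))
```

View pics/w2.png

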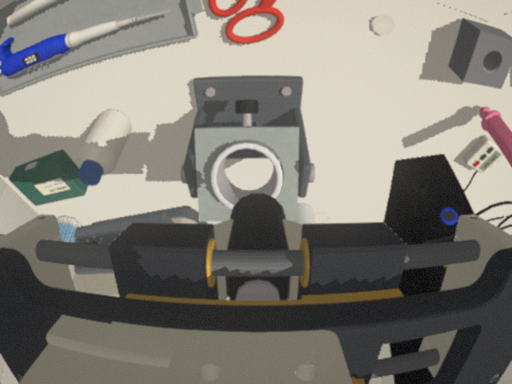

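The wrist picture shows the thumbscrew at (247,107), the rim ring centred at about (248,178), and the guard at (257,210). The stand's hole is at (492,60).

```bash
cat > f.py <<'E'
from h import *
from scipy.optimize import least_squares
f=np.load("f.npz");c,n,t=f["c"],f["n"],f["t"]; M=Rtool(n); xb,yb=-M[:,0],M[:,1]
h=(t-c)@n; q=t[(h>.0122)&(h<.0158)]; print("rim h",np.median((q-c)@n))
uv=np.c_[(q-c)@xb,(q-c)@yb]*1000
m0=np.median(uv,0)
def fun(p):
    r=np.linalg.norm(uv-p[:2],axis=1); return np.maximum(0,30.5-r)+np.maximum(0,r-35.5)
best=min((least_squares(fun,m0+[i,j],loss="soft_l1",f_scale=.5) for i in range(-16,17,8) for j in range(-16,17,8)),key=lambda s:s.cost)
r=np.linalg.norm(uv-best.x,axis=1);print(best.x,best.cost,len(uv),np.percentile(r,[2,10,50,90,98]))
hr=np.median((q-c)@n); C=c+xb*best.x[0]/1e3+yb*best.x[1]/1e3+n*hr; print("rim centre",C)
a=np.degrees(np.arctan2(*(uv-best.x).T[::-1]));print(np.histogram(a,12,(-180,180))[0])
k=np.linalg.svd(q-q.mean(0))[2][2];print("rim normal",k*np.sign(k[2]))
# rim height from pivot consistency; guard
s=arm.state();Rt=R.from_quat(s["orientation"]).as_matrix();w=np.load("w.npz");X=w["W"][w["ok"]]
T=(X-s["tcp_pos"])@Rt
g=T[(np.hypot(T[:,0],T[:,1])<.024)&(T[:,2]>.035)&(T[:,2]<.075)]
print(len(g),np.histogram(g[:,2]*1000,np.arange(35,76,2)))
for lo in (.049,.051,.053):
    gg=g[(g[:,2]>lo)&(g[:,2]<lo+.004)]; print(lo,len(gg),gg.min(0),gg.max(0)) if len(gg) else 0
np.save("rim.npy",np.r_[C,n])
print("tip in rim frame", (lambda d:(d@xb,d@yb,d@n))(s["tcp_pos"]+Rt[:,2]*.0863-C), "tool z vs -n deg",np.degrees(np.arccos(-Rt[:,2]@n)))
E
python3 f.py
```

```text
rim h 0.013818622284208663
[10.27273272 -1.24472386] 6.037638468996813 918 [30.03803019 30.57704201 32.93528672 35.14762024 35.70769717]
rim centre [ 0.53792014 -0.05378291  0.12365917]
[104 102  92  92  95  14   0  18  96  95 102 108]
rim normal [-0.56646992  0.1166981   0.81577778]
940 (array([ 45,  35,  40,  39,  45,  29,  38,  16, 412, 223,  17,   1,   0,
         0,   0,   0,   0,   0,   0,   0]), array([35, 37, 39, 41, 43, 45, 47, 49, 51, 53, 55, 57, 59, 61, 63, 65, 67,
       69, 71, 73, 75]))
0.049 428 [-0.00070869 -0.01787545  0.04901871] [0.01819257 0.01836577 0.05299834]
0.051 635 [-0.00082045 -0.0179409   0.05108717] [0.01819257 0.01911739 0.05491089]
0.053 240 [-0.00082045 -0.0179409   0.05300083] [0.01817702 0.01911739 0.05689679]
tip in rim frame (np.float64(0.006255444824106132), np.float64(0.010834019533078306), np.float64(0.06534074583470026)) tool z vs -n deg 0.19287117441508586
```

step_arm:
  moves:
    - [[0, 0, 0], [0.058, -0.027, 0.05], 15]
    - [[0, 0, 0], [0.058, -0.027, 0.1], 15]
    - [[0, 0, 0], [0, 0, 0.1], 15]
    - [[0, 0, 0], [0, 0, 0.025], 15]
    - [[0, 0, 0], [0, 0, 0], 15]
    - [[0, 0, 0], [0, 0, 0], 15]
    - [[0, 0, 0], [0, 0, 0], 15]

```text
time_s: 6.7
tcp_pos: [0.4691, -0.0404, 0.2062]
orientation: [0.099, 0.951, -0.029, 0.292]
wrist_force: [-0.1, -1.3, -1.3]
gripper_width: 0.0236
```

```bash
cat > s.py <<'E'
from h import *
r=np.load("rim.npy");C,n=r[:3],r[3:];M=Rtool(n);xb,yb=-M[:,0],M[:,1]
s=arm.state();Rt=R.from_quat(s["orientation"]).as_matrix();B=np.c_[xb,yb,n]
p=(s["tcp_pos"]+Rt[:,2]*.0863-C)@B*1000
print("t",round(s["time_s"],2),"tip",p.round(2),"r",np.hypot(*p[:2]).round(2),"ang",np.degrees(np.arctan2(p[1],p[0])).round(1),"F",(s["wrist_force"]@B).round(2),"T",(s["wrist_torque"]@B).round(3),"j",s["joint_positions"].round(2),"tilt",np.degrees(np.arccos(-Rt[:,2]@n)).round(2),"xerr",((Rt.T@B)[0]).round(4))
E
python3 s.py; python3 s.py
```

```text
t 6.7 tip [-11.35  -0.81  21.6 ] r 11.38 ang -175.9 F [-0.58 -1.33 -1.14] T [-0.029  0.417 -0.004] j [-0.27  0.07  2.19  0.14  0.28 -1.76] tilt 1.11 xerr [-0.9998  0.0035  0.0193]
t 6.7 tip [-11.35  -0.81  21.6 ] r 11.38 ang -175.9 F [-0.58 -1.33 -1.14] T [-0.029  0.417 -0.004] j [-0.27  0.07  2.19  0.14  0.28 -1.76] tilt 1.11 xerr [-0.9998  0.0035  0.0193]
```

Joint 5 has run into its 0.28 limit: with the tool in line with the scraper, this lean can't be reached. I'll put the scraper back and regrip it with the tool tilted about 23° relative to the handle.

step_arm:
  moves:
    - [[0, 0, 0], [0, 0, -0.2], 15]
    - [[0, 0, 0], [-0.05, 0.02, -0.2], 15]
    - [[0, 0, 0], [0, 0, 0], 15]

```text
time_s: 7.08
tcp_pos: [0.4348, -0.0292, 0.2811]
orientation: [0.099, 0.95, -0.03, 0.295]
wrist_force: [0.5, -0.3, -2.0]
gripper_width: 0.0236
```

```bash
python3 - <<'E'
from h import *
D=R.from_quat([.2166,.9763,0,0]).as_matrix()
s=arm.state();print(s["tcp_pos"],s["joint_positions"].round(2)); a,b=rel([.48,.2563,.26],D); print(a.round(4)); 
print("shift in down frame",(D.T@(np.array([.48,.2563,.26])-s["tcp_pos"])/.2).round(4))
for cam in["scene","side"]:
    P=cloud(cam,np.load(cam+"_d.npy")).reshape(-1,3)
    k=(abs(P[:,0]-.575)<.03)&(abs(P[:,1]-.3)<.03); print("pink zmax",np.percentile(P[k,2],[90,99]),P[k&(P[:,2]>.07)].mean(0))
    k=(P[:,0]>.3)&(P[:,0]<.85)&(abs(P[:,1]-.15)<.25)&(P[:,2]>.15)&(P[:,2]<.5); print("tall",P[k].min(0),np.median(P[k],0))
E
```

```text
[ 0.43476094 -0.02924807  0.28107595] [-0.27 -0.13  2.13  0.07  0.53 -1.68]
[0.1429 1.1989 0.4431]
shift in down frame [0.3988 1.3894 0.1054]
pink zmax [0.11590964 0.12280477] [0.57870128 0.2999381  0.1024889 ]
tall [0.66213075 0.14619812 0.15001555] [0.73276686 0.23931264 0.27450087]
pink zmax [0.11708807 0.12233394] [0.58455817 0.3031192  0.10416751]
tall [0.66698174 0.1509007  0.15002428] [0.75689652 0.24271715 0.29442212]
```

step_arm:
  moves:
    - [[0.036, 0.3, 0.111], [0, 0, 0], 15]
    - [[0.036, 0.3, 0.111], [0, 0, 0], 15]
    - [[0.036, 0.3, 0.111], [0, 0, 0], 15]
    - [[0.036, 0.3, 0.111], [0, 0, 0], 15]
    - [[0, 0, 0], [0.08, 0.278, 0.021], 15]
    - [[0, 0, 0], [0.08, 0.278, 0.021], 15]
    - [[0, 0, 0], [0.08, 0.278, 0.021], 15]
    - [[0, 0, 0], [0.08, 0.278, 0.021], 15]
    - [[0, 0, 0], [0.08, 0.278, 0.021], 15]
    - [[0, 0, 0], [0, 0, 0], 15]
    - [[0, 0, 0], [0, 0, 0], 15]

```text
time_s: 8.45
tcp_pos: [0.479, 0.2562, 0.2555]
orientation: [0.217, 0.976, -0.001, -0.005]
wrist_force: [0.2, 0.7, -1.6]
gripper_width: 0.0236
```

```bash
python3 - <<'E'
from h import *
D=R.from_quat([.2166,.9763,0,0]).as_matrix()
print(arm.state()["tcp_pos"]); print(rel([.48,.2563,.108],D))
E
```

```text
[0.47897403 0.25623777 0.25553988]
(array([-0.00654425, -0.01795054, -0.00018795]), array([-0.01113735,  0.00486582,  0.73761718]))
```

step_arm:
  moves:
    - [[-0.0065, -0.018, 0], [-0.005, 0.003, 0.1], 15]
    - [[0, 0, 0], [0, 0, 0.25], 15]
    - [[0, 0, 0], [0, 0, 0.22], 15]
    - [[0, 0, 0], [0, 0, 0.1], 15]
    - [[0, 0, 0], [0, 0, 0.05], 15]
    - [[0, 0, 0], [0, 0, 0.04], 15]
    - [[0, 0, 0], [0, 0, 0.015], 15]
    - [[0, 0, 0], [0, 0, 0], 15]
    - [[0, 0, 0], [0, 0, 0], 15]

```text
time_s: 9.57
tcp_pos: [0.4808, 0.2569, 0.1024]
orientation: [0.217, 0.976, 0.001, 0.001]
wrist_force: [-0.4, 1.0, -0.8]
gripper_width: 0.0241
```

step_arm:
  moves:
    - [[0, 0, 0], [0, 0, 0.01], 15]
    - [[0, 0, 0], [0, 0, 0.008], 15]
    - [[0, 0, 0], [0, 0, 0], 15]
    - [[0, 0, 0], [0, 0, 0], 40]
    - [[0, 0, 0], [0, 0, 0], 70]
    - [[0, 0, 0], [0, 0, 0], 91.8]
    - [[0, 0, 0], [0, 0, -0.1], 91.8]
    - [[0, 0, 0], [0, 0, -0.25], 91.8]
    - [[0, 0, 0], [0, 0, -0.25], 91.8]
    - [[0, 0, 0.36], [0, 0, -0.1], 91.8]
    - [[0, 0, 0.36], [0, 0, 0], 91.8]
    - [[0, 0, 0.36], [0, 0, 0], 91.8]
    - [[0, 0, 0.36], [0, 0, 0], 91.8]
    - [[0, 0, 0.36], [0, 0, 0], 91.8]
    - [[0, 0, 0.36], [0, 0, 0], 91.8]
    - [[0, 0, 0.36], [0, 0, 0], 91.8]
    - [[0, 0, 0.36], [0, 0, 0], 91.8]
    - [[0, 0, 0.26], [0, 0, 0], 91.8]
    - [[0, 0, 0], [0, 0, 0], 91.8]

```text
time_s: 11.95
tcp_pos: [0.4802, 0.2566, 0.2382]
orientation: [0.843, 0.538, 0.001, 0.0]
wrist_force: [0.4, 0.3, 0.3]
gripper_width: 0.0915
```

```bash
python3 - <<'E'
from h import *
s,im,W,ok=wcloud();save("w3.png",im);X=W[ok]
t=X[(abs(X[:,2]-.132)<.006)&(abs(X[:,0]-.48)<.03)&(abs(X[:,1]-.257)<.03)];print(len(t),t.mean(0),cv2.minAreaRect(t[:,:2].astype(np.float32)*1000))
x=np.array([np.cos(np.radians(64.1)),np.sin(np.radians(64.1)),0]);z=np.array([0,0,-1.]);y=np.cross(z,x)
D=np.c_[x,y,z]@R.from_euler("y",.4).as_matrix(); print(D)
G=np.array([.480,.2562,.012+.076]); T=G-.006*D[:,2]; A=T-.10*D[:,2]
print(s["tcp_pos"],s["joint_positions"].round(2),"T",T,"A",A); a,b=rel(A,D,s); print("rot",a,"shift in current",b); 
E
```

```text
759 [0.48233601 0.257957   0.13185481] ((482.1256408691406, 257.0901794433594), (23.40644645690918, 23.2348690032959), 64.74400329589844)
[[ 0.40232109  0.89955778  0.17009863]
 [ 0.82854758 -0.43680179  0.3503043 ]
 [ 0.38941834  0.         -0.92106099]]
[0.48024541 0.2566016  0.23819117] [0.35 0.39 1.49 0.   1.26 0.79] T [0.47897941 0.25409817 0.09352637] A [0.46196955 0.21906774 0.18563247]
rot [-0.00423497  0.79683727  0.03285541] shift in current [-0.20911254 -0.00396567  0.26246255]
```

step_arm:
  moves:
    - [[0, 0.266, 0.011], [0, 0, 0], 91.8]
    - [[0, 0.266, 0.011], [0, 0, 0], 91.8]
    - [[0, 0.266, 0.011], [0, 0, 0], 91.8]
    - [[0, 0, 0], [-0.143, 0.003, 0.082], 91.8]
    - [[0, 0, 0], [-0.143, 0.003, 0.082], 91.8]
    - [[0, 0, 0], [0, 0, 0], 91.8]
    - [[0, 0, 0], [0, 0, 0], 91.8]

```text
time_s: 12.88
tcp_pos: [0.4648, 0.2207, 0.1867]
orientation: [0.831, 0.52, 0.169, -0.106]
wrist_force: [0.1, 0.3, 0.6]
gripper_width: 0.0915
```

```bash
python3 - <<'E'
from h import *
s=arm.state()
x=np.array([np.cos(np.radians(64.4)),np.sin(np.radians(64.4)),0]);z=np.array([0,0,-1.]);y=np.cross(z,x)
D=np.c_[x,y,z]@R.from_euler("y",.4).as_matrix()
T=np.array([.482,.257,.088])-.006*D[:,2]; print(T,s["tcp_pos"],s["joint_positions"].round(2),rel(T,D,s))
E
```

```text
[0.48099043 0.25489286 0.09352637] [0.46477138 0.22070032 0.1867397 ] [0.1  0.28 1.9  0.48 0.81 0.24] (array([ 0.00365828, -0.00350269, -0.01008818]), array([-0.0080987 , -0.00161757,  0.50294596]))
```

step_arm:
  moves:
    - [[0.0035, -0.0035, -0.01], [-0.008, -0.002, 0.15], 91.8]
    - [[0, 0, 0], [0, 0, 0.2], 91.8]
    - [[0, 0, 0], [0, 0, 0.1], 91.8]
    - [[0, 0, 0], [0, 0, 0.053], 91.8]
    - [[0, 0, 0], [0, 0, 0], 60]
    - [[0, 0, 0], [0, 0, 0], 32]
    - [[0, 0, 0], [0, 0, 0], 32]
    - [[0, 0, 0], [0, 0, 0], 32]
  grip_force: 50

```text
time_s: 13.88
tcp_pos: [0.4799, 0.2543, 0.093]
orientation: [0.83, 0.522, 0.168, -0.106]
wrist_force: [0.2, -0.4, -0.4]
gripper_width: 0.0567
```

```bash
python3 - <<'E'
from h import *
s=arm.state()
x=np.array([np.cos(np.radians(64.4)),np.sin(np.radians(64.4)),0]);z=np.array([0,0,-1.]);y=np.cross(z,x)
D=np.c_[x,y,z]@R.from_euler("y",.4).as_matrix()
T=np.array([.482,.257,.088])-.006*D[:,2]; print(T,s["tcp_pos"],s["wrist_force"],s["gripper_width"],rel(T,D,s))
E
```

```text
[0.48099043 0.25489286 0.09352637] [0.47991558 0.25432211 0.09298582] [ 0.16019827 -0.38859543 -0.37039917] 0.056657842051426065 (array([-0.0007464 ,  0.00101527, -0.00263858]), array([ 0.00556624,  0.00360604, -0.00058708]))
```

Within 1 mm, so I'll close.

step_arm:
  moves:
    - [[0, 0, 0], [0.005, 0.003, 0], 15]
    - [[0, 0, 0], [0, 0, 0], 15]
    - [[0, 0, 0], [0, 0, 0], 15]
    - [[0, 0, 0], [0, 0, 0], 15]
    - [[0, 0, 0], [0, 0, 0], 15]
    - [[0, 0, 0], [0, 0, 0], 15]
    - [[0, 0, 0], [0, 0, 0], 15]
  grip_force: 50

```text
time_s: 14.75
tcp_pos: [0.4806, 0.255, 0.0928]
orientation: [0.83, 0.522, 0.167, -0.106]
wrist_force: [0.2, 0.7, 0.1]
gripper_width: 0.0237
```

```bash
python3 - <<'E'
from h import *
s=arm.state(); print(s["tcp_pos"],s["orientation"],s["wrist_force"],s["wrist_torque"],s["gripper_width"])
Rt=R.from_quat(s["orientation"]).as_matrix()
# scraper in tool frame: axis = world z ; tip at (x,y,.012); xy from y-centering by pads, x from vision
tip=np.array([.482,.257,.012]); p=Rt.T@(tip-s["tcp_pos"]); p[1]=0
a=Rt.T@[0,0,1.]; print("tip in tool",p,"axis in tool",a); np.savez("grip.npz",p=p,a=a,pos=s["tcp_pos"],q=s["orientation"])
rim=np.load("rim.npy");C,n=rim[:3],rim[3:];M=Rtool(n)
# target tool rotation: M is tool aligned; scraper-up a -> n
al=np.arctan2(a[0],-a[2]); Rd=M@R.from_euler("y",al).as_matrix(); print("alpha",al,"check",Rd@a,n)
np.save("Rd.npy",Rd)
B=np.c_[-M[:,0],M[:,1],n]
pre=C+B@[-.010,0,.04]-Rd@p; print("pre TCP",pre,Rd)
up=s["tcp_pos"]+[0,0,.15]; s2=dict(s,tcp_pos=up); a,b=rel(pre,Rd,s2); print("after lift: shift cur",b.round(3),"rot",a.round(3)); print("lift in tool",(Rt.T@[0,0,.15]/.2).round(4))
E
```

```text
[0.48060101 0.25499127 0.09275138] [ 0.82972952  0.52183224  0.16722588 -0.10618634] [0.20885862 0.71922595 0.08400209] [-0.36372073  0.14161965 -0.0314302 ] 0.023695935448627598
tip in tool [-0.029131    0.          0.07535173] axis in tool [ 0.38832741 -0.00168417 -0.92151993]
alpha 0.39881646766993134 check [-0.56518912  0.11602022  0.81676225] [-0.56484644  0.11766915  0.81676341]
pre TCP [ 0.46365073 -0.03831106  0.21790828] [[-0.95619167  0.20394231  0.21001196]
 [ 0.19919443  0.97898291 -0.04374982]
 [-0.21452056  0.         -0.97671947]]
after lift: shift cur [-1.3    0.559 -0.414] rot [ 0.332 -0.873 -3.655]
lift in tool [ 0.2912 -0.0013 -0.6911]
```

step_arm:
  moves:
    - [[0, 0, 0], [0.05, 0, -0.118], 15]
    - [[0, 0, 0], [0.11, 0, -0.26], 15]
    - [[0, 0, 0], [0.11, 0, -0.26], 15]
    - [[0, 0, 0], [-0.245, 0.112, -0.135], 15]
    - [[0, 0, 0], [-0.26, 0.112, -0.083], 15]
    - [[0, 0, 0], [-0.26, 0.112, -0.083], 15]
    - [[0, 0, 0], [-0.26, 0.112, -0.083], 15]
    - [[0, 0, 0], [-0.26, 0.112, -0.083], 15]
    - [[0.03, -0.08, -0.332], [0, 0, 0], 15]
    - [[0.03, -0.08, -0.332], [0, 0, 0], 15]
    - [[0.03, -0.08, -0.332], [0, 0, 0], 15]
    - [[0.03, -0.08, -0.332], [0, 0, 0], 15]
    - [[0.03, -0.08, -0.332], [0, 0, 0], 15]
    - [[0.03, -0.08, -0.332], [0, 0, 0], 15]
    - [[0.03, -0.08, -0.332], [0, 0, 0], 15]
    - [[0.03, -0.08, -0.332], [0, 0, 0], 15]
    - [[0.03, -0.08, -0.332], [0, 0, 0], 15]
    - [[0.03, -0.08, -0.332], [0, 0, 0], 15]
    - [[0.03, -0.08, -0.332], [0, 0, 0], 15]
    - [[0, 0, 0], [0, 0, 0], 15]

```text
time_s: 17.25
tcp_pos: [0.4629, -0.0391, 0.2172]
orientation: [0.103, 0.989, -0.012, 0.108]
wrist_force: [0.4, 0.3, -0.8]
gripper_width: 0.0237
```

```bash
cat > s.py <<'E'
from h import *
g=np.load("grip.npz");rim=np.load("rim.npy");C,n=rim[:3],rim[3:];M=Rtool(n);B=np.c_[-M[:,0],M[:,1],n];Rd=np.load("Rd.npy")
def st(v=True):
    s=arm.state();Rt=R.from_quat(s["orientation"]).as_matrix()
    p=(s["tcp_pos"]+Rt@g["p"]-C)@B*1000; F=s["wrist_force"]@B; T=s["wrist_torque"]@B
    rv=(R.from_matrix(Rt).inv()*R.from_matrix(Rd)).as_rotvec()/.5
    if v: print("t",round(s["time_s"],2),"tip",p.round(2),"r",np.hypot(*p[:2]).round(2),"ang",np.degrees(np.arctan2(p[1],p[0])).round(1),"F",F.round(2),"T",T.round(3),"j",s["joint_positions"].round(2),"rot needed",rv.round(4))
    return s,Rt,p
def mv(p,t): # shift (tool units) from tip p to tip t, rim-frame mm, in orientation Rd
    return Rd.T@B@(np.array(t)-p)/200
if __name__=="__main__":
    import sys
    s,Rt,p=st()
    if len(sys.argv)>1: print("move",mv(p,eval(sys.argv[1])).round(4))
E
python3 s.py "[-17,0,5]"; echo "B->tool per mm:"; python3 -c "
from s import *
print((Rd.T@B/200).round(5))"; cat > w4.py <<'E'
from s import *
s,im,W,ok=wcloud();save("w4.png",im)
X=W[ok];Rt=R.from_quat(s["orientation"]).as_matrix(); up=Rt@g["a"]; tip=s["tcp_pos"]+Rt@g["p"]; 
ex=-B[:,0];ex=ex-up*(ex@up);ey=np.cross(up,ex);L=np.c_[(X-tip)@ex,(X-tip)@ey,(X-tip)@up]*1000
k=(np.hypot(L[:,0],L[:,1])<26)&(L[:,2]>20)&(L[:,2]<60);q=L[k];print(np.histogram(q[:,2],np.arange(20,61,2)))
q=q[(q[:,2]>26)&(q[:,2]<36)];print(q.min(0),q.max(0),len(q)); 
from scipy.optimize import least_squares
f=q[(q[:,2]>30)&(q[:,2]<36)]; print("guard top z",np.median(f[:,2]),cv2.minEnclosingCircle(f[:,:2].astype(np.float32)))
E
python3 w4.py
```

```text
t 17.25 tip [-10.8   -1.08  39.74] r 10.85 ang -174.3 F [-0.2   0.37 -0.82] T [ 0.018  0.152 -0.034] j [-0.26  0.16  1.9   0.01  0.87 -1.62] rot needed [-0.0034  0.0024 -0.0044]
move [-0.0389  0.0054  0.1721]
B->tool per mm:
[[-0.00461  0.       0.00194]
 [ 0.       0.005   -0.     ]
 [-0.00194 -0.      -0.00461]]
(array([  0,   0,   0,   0,   0,  13, 234,  42,   0,   0,   0,   0,   0,
         0,   0,   0,   0,   0,   0,   0]), array([20, 22, 24, 26, 28, 30, 32, 34, 36, 38, 40, 42, 44, 46, 48, 50, 52,
       54, 56, 58, 60]))
[ 11.92696372 -14.26807805  31.35449469] [18.02716354 13.12862606 35.14082203] 289
guard top z 33.33489156110282 ((11.931946754455566, -0.5697259902954102), 13.698452949523926)
```

View pics/w4.png

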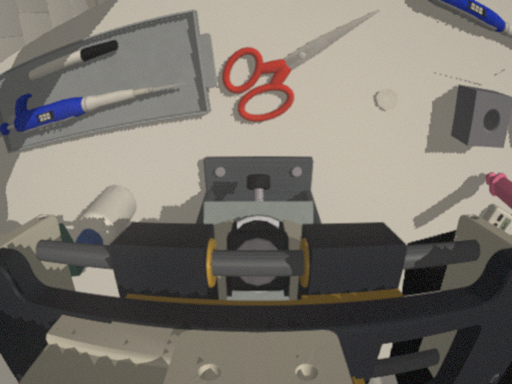

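The picture shows the guard central over the bore at (257,240), with the thumbscrew at (258,185). The hand is clear of the clamp and joint 5 sits at 0.87. I'll enter the bore without touching.

step_arm:
  moves:
    - [[-0.003, 0.002, -0.004], [-0.02, 0.002, 0.07], 15]
    - [[0, 0, 0], [-0.02, 0.002, 0.07], 15]
    - [[0, 0, 0], [-0.016, 0.001, 0.045], 15]
    - [[0, 0, 0], [-0.011, 0, 0.029], 15]
    - [[0, 0, 0], [0, 0, 0], 15]
    - [[0, 0, 0], [0, 0, 0], 15]

```text
time_s: 18.05
tcp_pos: [0.4857, -0.0432, 0.1787]
orientation: [0.102, 0.989, -0.011, 0.108]
wrist_force: [0.6, 0.7, -1.0]
gripper_width: 0.0239
```

```bash
python3 s.py "[-22,0,-5]"
```

```text
t 18.05 tip [-14.01  -0.27  -5.06] r 14.01 ang -178.9 F [-0.22  0.76 -1.03] T [-0.028  0.216 -0.021] j [-0.25  0.25  1.9   0.01  0.77 -1.63] rot needed [-0.0011  0.0034  0.0014]
move [0.037  0.0013 0.0152]
```

step_arm:
  moves:
    - [[0, 0, 0], [0.016, 0.001, 0.007], 15]
    - [[0, 0, 0], [0.016, 0, 0.007], 15]
    - [[0, 0, 0], [0, 0, 0], 15]

```text
time_s: 18.42
tcp_pos: [0.4798, -0.0417, 0.1743]
orientation: [0.102, 0.989, -0.011, 0.108]
wrist_force: [0.0, -0.9, -0.1]
gripper_width: 0.024
```

```bash
python3 s.py "[-22,0,-5]"
```

```text
t 18.43 tip [-21.59  -0.04  -5.11] r 21.59 ang -179.9 F [ 0.08 -0.91 -0.22] T [0.063 0.202 0.045] j [-0.25  0.25  1.92  0.01  0.75 -1.63] rot needed [-0.001   0.0023  0.0015]
move [0.0021 0.0002 0.0003]
```

step_arm:
  moves:
    - [[0, 0, 0], [0.0023, 0, 0.001], 15]
    - [[0, 0, 0], [0.0012, 0, 0.0005], 15]
    - [[0, 0, 0], [0, 0, 0], 15]

```text
time_s: 18.8
tcp_pos: [0.4796, -0.0417, 0.174]
orientation: [0.102, 0.989, -0.011, 0.108]
wrist_force: [0.3, -0.6, -1.7]
gripper_width: 0.0233
```

```bash
python3 s.py
```

```text
t 18.8 tip [-21.89  -0.11  -5.32] r 21.89 ang -179.7 F [-0.66 -0.55 -1.64] T [-0.012  0.216 -0.034] j [-0.25  0.25  1.92  0.01  0.75 -1.63] rot needed [-0.0011  0.003   0.0014]
```

step_arm:
  moves:
    - [[0, 0, 0], [0.0025, 0, 0.001], 15]
    - [[0, 0, 0], [0, 0, 0], 15]

```text
time_s: 19.05
tcp_pos: [0.4791, -0.0416, 0.1736]
orientation: [0.102, 0.989, -0.011, 0.108]
wrist_force: [0.9, 0.1, -0.7]
gripper_width: 0.0237
```

```bash
python3 s.py
```

```text
t 19.05 tip [-22.52  -0.09  -5.3 ] r 22.52 ang -179.8 F [ 0.31  0.24 -1.02] T [0.033 0.155 0.016] j [-0.25  0.25  1.92  0.01  0.75 -1.63] rot needed [-0.0011  0.0028  0.0015]
```

step_arm:
  moves:
    - [[0, 0, 0], [0.002, 0, 0.0008], 15]
    - [[0, 0, 0], [0, 0, 0], 15]

```text
time_s: 19.3
tcp_pos: [0.4788, -0.0415, 0.1734]
orientation: [0.102, 0.989, -0.011, 0.108]
wrist_force: [-0.8, -0.3, -1.7]
gripper_width: 0.0237
```

```bash
python3 s.py
```

```text
t 19.3 tip [-22.96  -0.09  -5.29] r 22.96 ang -179.8 F [-1.59 -0.46 -1.01] T [ 0.087  0.2   -0.048] j [-0.25  0.25  1.93  0.01  0.75 -1.63] rot needed [-0.0011  0.0027  0.0015]
```

step_arm:
  moves:
    - [[0, 0, 0], [0.002, 0, 0.0008], 15]
    - [[0, 0, 0], [0, 0, 0], 15]

```text
time_s: 19.55
tcp_pos: [0.4785, -0.0415, 0.1732]
orientation: [0.102, 0.989, -0.011, 0.108]
wrist_force: [0.5, -0.0, -0.8]
gripper_width: 0.0237
```

```bash
python3 s.py
```

```text
t 19.55 tip [-23.33  -0.1   -5.27] r 23.33 ang -179.8 F [-0.04  0.06 -0.99] T [ 0.072  0.211 -0.087] j [-0.25  0.25  1.93  0.01  0.75 -1.63] rot needed [-0.0011  0.003   0.0014]
```

step_arm:
  moves:
    - [[0, 0, 0], [0.002, 0, 0.0008], 15]
    - [[0, 0, 0], [0, 0, 0], 15]

```text
time_s: 19.8
tcp_pos: [0.4782, -0.0414, 0.173]
orientation: [0.102, 0.989, -0.011, 0.108]
wrist_force: [0.2, 0.4, -0.5]
gripper_width: 0.0237
```

```bash
python3 s.py
```

```text
t 19.8 tip [-23.58  -0.08  -5.26] r 23.58 ang -179.8 F [-0.17  0.43 -0.49] T [ 0.001  0.078 -0.006] j [-0.25  0.25  1.93  0.01  0.75 -1.63] rot needed [-0.0011  0.0036  0.0015]
```

step_arm:
  moves:
    - [[0, 0, 0], [0.0015, 0, 0.0006], 15]
    - [[0, 0, 0], [0, 0, 0], 15]

```text
time_s: 20.05
tcp_pos: [0.4781, -0.0414, 0.1729]
orientation: [0.102, 0.989, -0.011, 0.108]
wrist_force: [1.1, -0.5, -0.2]
gripper_width: 0.0239
```

```bash
python3 s.py
```

```text
t 20.05 tip [-23.79  -0.1   -5.28] r 23.79 ang -179.8 F [ 0.84 -0.26 -0.89] T [-0.006 -0.06   0.023] j [-0.25  0.25  1.93  0.01  0.75 -1.63] rot needed [-0.0011  0.004   0.0014]
```

Contact has been felt: the torque about y shifted by 0.26 Nm, roughly 1 N. Next is the ring generator with force feedback, giving 5 rows per call.

```bash
cat > ring.py <<'E'
from s import *
import json,sys
D=4.5;L=.22;T0=np.array([.03,.2])
try: c=json.load(open("c.json"))
except Exception: c=dict(th=180.,r=24.1,drn=.25)
s,Rt,p=st(False); T=(s["wrist_torque"]@B)[:2]-T0; F=s["wrist_force"]@B
a=np.radians(c["th"]); rad=np.array([np.cos(a),np.sin(a)]);tan=np.array([-rad[1],rad[0]])
f=np.array([-T[1],T[0]])/L
Fr=-f@rad
dr=float(sys.argv[1]) if len(sys.argv)>1 else float(np.clip(.15*(2.5-Fr),-.4,.4))
N=int(sys.argv[2]) if len(sys.argv)>2 else 5
print("t",round(s["time_s"],2),"th",c["th"],"rc",round(c["r"],2),"meas r",np.hypot(*p[:2]).round(2),"ang",(np.degrees(np.arctan2(p[1],p[0]))%360).round(1),"z",p[2].round(2),"| torque: Fr",Fr.round(2),"Ft",(f@tan).round(2),"| F: Fr",(-F[:2]@rad).round(2),"Ft",(F[:2]@tan).round(2),"Fn",F[2].round(2),"dr",round(dr,2))
rows=[];q=c["r"]*rad
for i in range(N):
    c["th"]+=D;c["r"]+=dr/N;a=np.radians(c["th"]);qn=c["r"]*np.array([np.cos(a),np.sin(a)]);d=qn-q;q=qn
    d=np.r_[d,0]; z=(-5.28-p[2])/N*.5 if N else 0
    d[2]=np.clip(z,-.1,.1)
    rows.append([[0,0,0],(Rd.T@B@d/200).round(4).tolist(),15])
print(json.dumps(rows)); json.dump(c,open("c.json","w"))
E
python3 ring.py 0.25
```

```text
t 20.05 th 180.0 rc 24.1 meas r 23.79 ang 180.2 z -5.28 | torque: Fr 1.18 Ft 0.17 | F: Fr 0.84 Ft 0.26 Fn -0.89 dr 0.25
[[[0, 0, 0], [-0.0001, -0.0095, -0.0], 15], [[0, 0, 0], [-0.0008, -0.0095, -0.0003], 15], [[0, 0, 0], [-0.0015, -0.0094, -0.0006], 15], [[0, 0, 0], [-0.0022, -0.0092, -0.0009], 15], [[0, 0, 0], [-0.0028, -0.009, -0.0012], 15]]
```

step_arm:
  moves:
    - [[0, 0, 0], [-0.0001, -0.0095, 0], 15]
    - [[0, 0, 0], [-0.0008, -0.0095, -0.0003], 15]
    - [[0, 0, 0], [-0.0015, -0.0094, -0.0006], 15]
    - [[0, 0, 0], [-0.0022, -0.0092, -0.0009], 15]
    - [[0, 0, 0], [-0.0028, -0.009, -0.0012], 15]

```text
time_s: 20.68
tcp_pos: [0.4773, -0.0508, 0.1737]
orientation: [0.102, 0.989, -0.011, 0.108]
wrist_force: [0.5, 1.7, 1.1]
gripper_width: 0.0237
```

```bash
python3 ring.py
```

```text
t 20.68 th 202.5 rc 24.35 meas r 24.34 ang 202.8 z -5.26 | torque: Fr 1.64 Ft -1.17 | F: Fr 1.35 Ft -1.34 Fn 0.84 dr 0.13
[[[0, 0, 0], [-0.0036, -0.0087, -0.0015], 15], [[0, 0, 0], [-0.0042, -0.0084, -0.0018], 15], [[0, 0, 0], [-0.0048, -0.008, -0.002], 15], [[0, 0, 0], [-0.0054, -0.0076, -0.0023], 15], [[0, 0, 0], [-0.0059, -0.0071, -0.0025], 15]]
```

step_arm:
  moves:
    - [[0, 0, 0], [-0.0036, -0.0087, -0.0015], 15]
    - [[0, 0, 0], [-0.0042, -0.0084, -0.0018], 15]
    - [[0, 0, 0], [-0.0048, -0.008, -0.002], 15]
    - [[0, 0, 0], [-0.0054, -0.0076, -0.0023], 15]
    - [[0, 0, 0], [-0.0059, -0.0071, -0.0025], 15]

```text
time_s: 21.3
tcp_pos: [0.4797, -0.0594, 0.1766]
orientation: [0.102, 0.989, -0.011, 0.108]
wrist_force: [-0.4, 3.2, 1.0]
gripper_width: 0.0238
```

```bash
python3 ring.py
```

```text
t 21.3 th 225.0 rc 24.48 meas r 24.58 ang 224.9 z -5.25 | torque: Fr 2.21 Ft -1.82 | F: Fr 1.93 Ft -2.4 Fn 1.42 dr 0.04
[[[0, 0, 0], [-0.0065, -0.0066, -0.0027], 15], [[0, 0, 0], [-0.0069, -0.006, -0.0029], 15], [[0, 0, 0], [-0.0074, -0.0054, -0.0031], 15], [[0, 0, 0], [-0.0077, -0.0047, -0.0032], 15], [[0, 0, 0], [-0.008, -0.0041, -0.0034], 15]]
```

step_arm:
  moves:
    - [[0, 0, 0], [-0.0065, -0.0066, -0.0027], 15]
    - [[0, 0, 0], [-0.0069, -0.006, -0.0029], 15]
    - [[0, 0, 0], [-0.0074, -0.0054, -0.0031], 15]
    - [[0, 0, 0], [-0.0077, -0.0047, -0.0032], 15]
    - [[0, 0, 0], [-0.008, -0.0041, -0.0034], 15]

```text
time_s: 21.92
tcp_pos: [0.4849, -0.0659, 0.1812]
orientation: [0.102, 0.989, -0.011, 0.108]
wrist_force: [-0.7, 3.1, 0.4]
gripper_width: 0.0239
```

```bash
python3 ring.py
```

```text
t 21.93 th 247.5 rc 24.52 meas r 24.66 ang 247.1 z -5.25 | torque: Fr 2.39 Ft -2.28 | F: Fr 2.36 Ft -1.92 Fn 1.11 dr 0.02
[[[0, 0, 0], [-0.0083, -0.0033, -0.0035], 15], [[0, 0, 0], [-0.0085, -0.0026, -0.0036], 15], [[0, 0, 0], [-0.0087, -0.0019, -0.0037], 15], [[0, 0, 0], [-0.0088, -0.0011, -0.0037], 15], [[0, 0, 0], [-0.0089, -0.0004, -0.0037], 15]]
```

step_arm:
  moves:
    - [[0, 0, 0], [-0.0083, -0.0033, -0.0035], 15]
    - [[0, 0, 0], [-0.0085, -0.0026, -0.0036], 15]
    - [[0, 0, 0], [-0.0087, -0.0019, -0.0037], 15]
    - [[0, 0, 0], [-0.0088, -0.0011, -0.0037], 15]
    - [[0, 0, 0], [-0.0089, -0.0004, -0.0037], 15]

```text
time_s: 22.55
tcp_pos: [0.4921, -0.0693, 0.1866]
orientation: [0.102, 0.989, -0.011, 0.108]
wrist_force: [-1.5, 2.7, -0.7]
gripper_width: 0.0237
```

```bash
python3 ring.py
```

```text
t 22.55 th 270.0 rc 24.54 meas r 24.6 ang 269.8 z -5.27 | torque: Fr 2.01 Ft -1.89 | F: Fr 2.36 Ft -2.05 Fn 0.62 dr 0.07
[[[0, 0, 0], [-0.0089, 0.0003, -0.0037], 15], [[0, 0, 0], [-0.0088, 0.0011, -0.0037], 15], [[0, 0, 0], [-0.0087, 0.0018, -0.0037], 15], [[0, 0, 0], [-0.0086, 0.0025, -0.0036], 15], [[0, 0, 0], [-0.0084, 0.0033, -0.0035], 15]]
```

step_arm:
  moves:
    - [[0, 0, 0], [-0.0089, 0.0003, -0.0037], 15]
    - [[0, 0, 0], [-0.0088, 0.0011, -0.0037], 15]
    - [[0, 0, 0], [-0.0087, 0.0018, -0.0037], 15]
    - [[0, 0, 0], [-0.0086, 0.0025, -0.0036], 15]
    - [[0, 0, 0], [-0.0084, 0.0033, -0.0035], 15]

```text
time_s: 23.18
tcp_pos: [0.4999, -0.0691, 0.192]
orientation: [0.102, 0.989, -0.011, 0.108]
wrist_force: [-3.1, 1.9, -0.7]
gripper_width: 0.024
```

```bash
python3 ring.py
```

```text
t 23.18 th 292.5 rc 24.61 meas r 24.58 ang 292.2 z -5.27 | torque: Fr 2.61 Ft -2.09 | F: Fr 2.36 Ft -2.51 Fn 1.45 dr -0.02
[[[0, 0, 0], [-0.0081, 0.0041, -0.0034], 15], [[0, 0, 0], [-0.0078, 0.0047, -0.0033], 15], [[0, 0, 0], [-0.0074, 0.0054, -0.0031], 15], [[0, 0, 0], [-0.007, 0.006, -0.0029], 15], [[0, 0, 0], [-0.0065, 0.0066, -0.0027], 15]]
```

step_arm:
  moves:
    - [[0, 0, 0], [-0.0081, 0.0041, -0.0034], 15]
    - [[0, 0, 0], [-0.0078, 0.0047, -0.0033], 15]
    - [[0, 0, 0], [-0.0074, 0.0054, -0.0031], 15]
    - [[0, 0, 0], [-0.007, 0.006, -0.0029], 15]
    - [[0, 0, 0], [-0.0065, 0.0066, -0.0027], 15]

```text
time_s: 23.8
tcp_pos: [0.5074, -0.0651, 0.1966]
orientation: [0.102, 0.989, -0.011, 0.108]
wrist_force: [-4.1, 1.1, 0.1]
gripper_width: 0.0241
```

```bash
python3 ring.py
```

```text
t 23.8 th 315.0 rc 24.6 meas r 24.48 ang 314.8 z -5.27 | torque: Fr 3.39 Ft -2.36 | F: Fr 2.54 Ft -2.24 Fn 2.55 dr -0.13
[[[0, 0, 0], [-0.0059, 0.0072, -0.0025], 15], [[0, 0, 0], [-0.0054, 0.0077, -0.0023], 15], [[0, 0, 0], [-0.0048, 0.0081, -0.002], 15], [[0, 0, 0], [-0.0042, 0.0085, -0.0018], 15], [[0, 0, 0], [-0.0036, 0.0088, -0.0015], 15]]
```

step_arm:
  moves:
    - [[0, 0, 0], [-0.0057, 0.0073, -0.0024], 15]
    - [[0, 0, 0], [-0.0052, 0.0078, -0.0022], 15]
    - [[0, 0, 0], [-0.0046, 0.0082, -0.0019], 15]
    - [[0, 0, 0], [-0.004, 0.0086, -0.0017], 15]
    - [[0, 0, 0], [-0.0034, 0.0089, -0.0014], 15]

```text
time_s: 24.42
tcp_pos: [0.5132, -0.058, 0.1996]
orientation: [0.102, 0.989, -0.012, 0.108]
wrist_force: [-4.2, -0.0, -1.0]
gripper_width: 0.0238
```

```bash
python3 - <<'E'
import json
c=json.load(open("c.json"));c["r"]-=.22;json.dump(c,open("c.json","w"))
E
python3 ring.py
```

```text
t 24.43 th 337.5 rc 24.24 meas r 24.25 ang 337.6 z -5.28 | torque: Fr 3.3 Ft -2.14 | F: Fr 3.28 Ft -2.32 Fn 1.49 dr -0.12
[[[0, 0, 0], [-0.0029, 0.009, -0.0012], 15], [[0, 0, 0], [-0.0023, 0.0092, -0.001], 15], [[0, 0, 0], [-0.0016, 0.0093, -0.0007], 15], [[0, 0, 0], [-0.0009, 0.0094, -0.0004], 15], [[0, 0, 0], [-0.0002, 0.0095, -0.0001], 15]]
```

step_arm:
  moves:
    - [[0, 0, 0], [-0.0027, 0.009, -0.0011], 15]
    - [[0, 0, 0], [-0.0021, 0.0092, -0.0009], 15]
    - [[0, 0, 0], [-0.0014, 0.0093, -0.0006], 15]
    - [[0, 0, 0], [-0.0007, 0.0094, -0.0003], 15]
    - [[0, 0, 0], [0, 0.0095, 0], 15]

```text
time_s: 25.05
tcp_pos: [0.5163, -0.0492, 0.2005]
orientation: [0.102, 0.989, -0.012, 0.108]
wrist_force: [-4.2, -0.9, -0.8]
gripper_width: 0.0237
```

```bash
python3 - <<'E'
import json
c=json.load(open("c.json"));c["r"]-=.21;json.dump(c,open("c.json","w"))
E
python3 ring.py
```

```text
t 25.05 th 360.0 rc 23.91 meas r 24.0 ang 0.1 z -5.3 | torque: Fr 3.61 Ft -2.09 | F: Fr 3.63 Ft -1.72 Fn 1.59 dr -0.17
[[[0, 0, 0], [0.0005, 0.0094, 0.0002], 15], [[0, 0, 0], [0.0012, 0.0093, 0.0005], 15], [[0, 0, 0], [0.0018, 0.0091, 0.0008], 15], [[0, 0, 0], [0.0025, 0.0089, 0.001], 15], [[0, 0, 0], [0.0031, 0.0087, 0.0013], 15]]
```

step_arm:
  moves:
    - [[0, 0, 0], [0.0007, 0.0093, 0.0003], 15]
    - [[0, 0, 0], [0.0013, 0.0092, 0.0006], 15]
    - [[0, 0, 0], [0.0019, 0.009, 0.0008], 15]
    - [[0, 0, 0], [0.0025, 0.0089, 0.001], 15]
    - [[0, 0, 0], [0.0031, 0.0087, 0.0013], 15]

```text
time_s: 25.68
tcp_pos: [0.5165, -0.04, 0.1993]
orientation: [0.102, 0.989, -0.012, 0.108]
wrist_force: [-3.5, -2.0, -0.4]
gripper_width: 0.0235
```

```bash
python3 - <<'E'
import json
c=json.load(open("c.json"));c["r"]-=.07;json.dump(c,open("c.json","w"))
E
python3 ring.py
```

```text
t 25.68 th 382.5 rc 23.68 meas r 23.79 ang 22.4 z -5.27 | torque: Fr 4.01 Ft -1.96 | F: Fr 3.55 Ft -1.4 Fn 1.39 dr -0.23
[[[0, 0, 0], [0.0038, 0.0083, 0.0016], 15], [[0, 0, 0], [0.0044, 0.008, 0.0018], 15], [[0, 0, 0], [0.0049, 0.0076, 0.0021], 15], [[0, 0, 0], [0.0054, 0.0071, 0.0023], 15], [[0, 0, 0], [0.0059, 0.0066, 0.0025], 15]]
```

step_arm:
  moves:
    - [[0, 0, 0], [0.0039, 0.0082, 0.0016], 15]
    - [[0, 0, 0], [0.0045, 0.0079, 0.0019], 15]
    - [[0, 0, 0], [0.005, 0.0075, 0.0021], 15]
    - [[0, 0, 0], [0.0055, 0.007, 0.0023], 15]
    - [[0, 0, 0], [0.006, 0.0065, 0.0025], 15]

```text
time_s: 26.3
tcp_pos: [0.5138, -0.0318, 0.1962]
orientation: [0.102, 0.989, -0.011, 0.108]
wrist_force: [-2.4, -2.9, -0.5]
gripper_width: 0.0237
```

```bash
python3 - <<'E'
import json
c=json.load(open("c.json"));c["r"]-=.14;json.dump(c,open("c.json","w"))
E
python3 ring.py
```

```text
t 26.3 th 405.0 rc 23.31 meas r 23.54 ang 44.8 z -5.29 | torque: Fr 2.98 Ft -1.09 | F: Fr 3.62 Ft -1.15 Fn 0.62 dr -0.07
[[[0, 0, 0], [0.0062, 0.0062, 0.0026], 15], [[0, 0, 0], [0.0067, 0.0056, 0.0028], 15], [[0, 0, 0], [0.007, 0.005, 0.003], 15], [[0, 0, 0], [0.0074, 0.0044, 0.0031], 15], [[0, 0, 0], [0.0077, 0.0038, 0.0032], 15]]
```

step_arm:
  moves:
    - [[0, 0, 0], [0.0062, 0.0062, 0.0026], 15]
    - [[0, 0, 0], [0.0067, 0.0056, 0.0028], 15]
    - [[0, 0, 0], [0.007, 0.005, 0.003], 15]
    - [[0, 0, 0], [0.0074, 0.0044, 0.0031], 15]
    - [[0, 0, 0], [0.0077, 0.0038, 0.0032], 15]

```text
time_s: 26.92
tcp_pos: [0.5087, -0.0256, 0.1918]
orientation: [0.102, 0.989, -0.011, 0.108]
wrist_force: [-1.5, -1.9, 2.3]
gripper_width: 0.0237
```

```bash
python3 ring.py
```

```text
t 26.93 th 427.5 rc 23.24 meas r 23.36 ang 67.4 z -5.28 | torque: Fr 2.47 Ft -1.07 | F: Fr 1.88 Ft -1.2 Fn 2.51 dr 0.0
[[[0, 0, 0], [0.0079, 0.0032, 0.0033], 15], [[0, 0, 0], [0.0081, 0.0025, 0.0034], 15], [[0, 0, 0], [0.0082, 0.0018, 0.0035], 15], [[0, 0, 0], [0.0083, 0.0011, 0.0035], 15], [[0, 0, 0], [0.0084, 0.0004, 0.0035], 15]]
```

step_arm:
  moves:
    - [[0, 0, 0], [0.0079, 0.0032, 0.0033], 15]
    - [[0, 0, 0], [0.0081, 0.0025, 0.0034], 15]
    - [[0, 0, 0], [0.0082, 0.0018, 0.0035], 15]
    - [[0, 0, 0], [0.0083, 0.0011, 0.0035], 15]
    - [[0, 0, 0], [0.0084, 0.0004, 0.0035], 15]

```text
time_s: 27.55
tcp_pos: [0.5019, -0.0224, 0.1866]
orientation: [0.102, 0.989, -0.011, 0.108]
wrist_force: [-1.2, -2.9, 1.4]
gripper_width: 0.0236
```

```bash
python3 ring.py
```

```text
t 27.55 th 450.0 rc 23.24 meas r 23.32 ang 89.9 z -5.3 | torque: Fr 2.09 Ft -0.96 | F: Fr 3.12 Ft -0.33 Fn 1.47 dr 0.06
[[[0, 0, 0], [0.0084, -0.0003, 0.0035], 15], [[0, 0, 0], [0.0084, -0.001, 0.0035], 15], [[0, 0, 0], [0.0083, -0.0017, 0.0035], 15], [[0, 0, 0], [0.0081, -0.0024, 0.0034], 15], [[0, 0, 0], [0.0079, -0.0031, 0.0033], 15]]
```

step_arm:
  moves:
    - [[0, 0, 0], [0.0084, -0.0002, 0.0035], 15]
    - [[0, 0, 0], [0.0084, -0.0009, 0.0035], 15]
    - [[0, 0, 0], [0.0083, -0.0016, 0.0035], 15]
    - [[0, 0, 0], [0.0081, -0.0023, 0.0034], 15]
    - [[0, 0, 0], [0.0079, -0.003, 0.0033], 15]

```text
time_s: 28.18
tcp_pos: [0.4944, -0.0226, 0.1815]
orientation: [0.102, 0.989, -0.011, 0.108]
wrist_force: [1.0, -1.4, 1.0]
gripper_width: 0.0239
```

```bash
python3 - <<'E'
import json
c=json.load(open("c.json"));c["r"]+=.1;json.dump(c,open("c.json","w"))
E
python3 ring.py
```

```text
t 28.18 th 472.5 rc 23.4 meas r 23.41 ang 112.3 z -5.28 | torque: Fr 1.77 Ft -0.75 | F: Fr 1.71 Ft -1.07 Fn 0.04 dr 0.11
[[[0, 0, 0], [0.0077, -0.0037, 0.0033], 15], [[0, 0, 0], [0.0074, -0.0044, 0.0031], 15], [[0, 0, 0], [0.0071, -0.005, 0.003], 15], [[0, 0, 0], [0.0067, -0.0056, 0.0028], 15], [[0, 0, 0], [0.0063, -0.0062, 0.0027], 15]]
```

step_arm:
  moves:
    - [[0, 0, 0], [0.0078, -0.0035, 0.0033], 15]
    - [[0, 0, 0], [0.0075, -0.0042, 0.0032], 15]
    - [[0, 0, 0], [0.0072, -0.0048, 0.003], 15]
    - [[0, 0, 0], [0.0068, -0.0054, 0.0029], 15]
    - [[0, 0, 0], [0.0064, -0.006, 0.0027], 15]

```text
time_s: 28.8
tcp_pos: [0.4873, -0.026, 0.177]
orientation: [0.102, 0.989, -0.011, 0.108]
wrist_force: [1.7, -1.8, 2.2]
gripper_width: 0.0243
```

```bash
python3 - <<'E'
import json
c=json.load(open("c.json"));c["r"]+=.22;json.dump(c,open("c.json","w"))
E
python3 ring.py
```

```text
t 28.8 th 495.0 rc 23.73 meas r 23.67 ang 134.6 z -5.3 | torque: Fr 1.97 Ft -0.88 | F: Fr 3.1 Ft -1.1 Fn 0.62 dr 0.08
[[[0, 0, 0], [0.0059, -0.0068, 0.0025], 15], [[0, 0, 0], [0.0054, -0.0073, 0.0023], 15], [[0, 0, 0], [0.0048, -0.0077, 0.002], 15], [[0, 0, 0], [0.0043, -0.0081, 0.0018], 15], [[0, 0, 0], [0.0037, -0.0085, 0.0015], 15]]
```

step_arm:
  moves:
    - [[0, 0, 0], [0.0061, -0.0067, 0.0026], 15]
    - [[0, 0, 0], [0.0055, -0.0072, 0.0023], 15]
    - [[0, 0, 0], [0.005, -0.0076, 0.0021], 15]
    - [[0, 0, 0], [0.0044, -0.008, 0.0018], 15]
    - [[0, 0, 0], [0.0039, -0.0084, 0.0016], 15]

```text
time_s: 29.42
tcp_pos: [0.4813, -0.0325, 0.1739]
orientation: [0.102, 0.989, -0.011, 0.108]
wrist_force: [1.4, 1.1, 1.6]
gripper_width: 0.0234
```

```bash
python3 - <<'E'
import json
c=json.load(open("c.json"));c["r"]+=.2;json.dump(c,open("c.json","w"))
E
python3 ring.py
```

```text
t 29.43 th 517.5 rc 24.01 meas r 23.96 ang 157.2 z -5.27 | torque: Fr 2.45 Ft -1.49 | F: Fr 1.22 Ft -1.95 Fn 0.65 dr 0.01
[[[0, 0, 0], [0.003, -0.0088, 0.0013], 15], [[0, 0, 0], [0.0024, -0.0091, 0.001], 15], [[0, 0, 0], [0.0017, -0.0092, 0.0007], 15], [[0, 0, 0], [0.001, -0.0094, 0.0004], 15], [[0, 0, 0], [0.0003, -0.0094, 0.0002], 15]]
```

step_arm:
  moves:
    - [[0, 0, 0], [0.0031, -0.0088, 0.0013], 15]
    - [[0, 0, 0], [0.0025, -0.0091, 0.001], 15]
    - [[0, 0, 0], [0.0018, -0.0092, 0.0007], 15]
    - [[0, 0, 0], [0.0011, -0.0094, 0.0005], 15]
    - [[0, 0, 0], [0.0004, -0.0094, 0.0002], 15]
    - [[0, 0, 0], [-0.0002, -0.0095, 0], 15]
    - [[0, 0, 0], [-0.0009, -0.0095, -0.0003], 15]

```text
time_s: 30.3
tcp_pos: [0.4772, -0.0449, 0.1728]
orientation: [0.102, 0.989, -0.011, 0.108]
wrist_force: [1.4, 2.0, 2.2]
gripper_width: 0.0235
```

```bash
python3 s.py "[-12,0,-5]"
```

```text
t 30.3 tip [-24.01  -3.72  -5.31] r 24.3 ang -171.2 F [2.   2.21 1.23] T [ 0.501 -0.205 -0.154] j [-0.26  0.25  1.93  0.02  0.75 -1.64] rot needed [-0.0008  0.0021  0.0014]
move [-0.0548  0.0186 -0.0247]
```

The full circle is closed in 10.2 s, with contact at every reading (radial force about 1.2–4 N). Now I'll withdraw.

step_arm:
  moves:
    - [[0, 0, 0], [-0.025, 0.008, -0.011], 15]
    - [[0, 0, 0], [-0.025, 0.008, -0.011], 15]
    - [[0, 0, 0], [0.04, 0, -0.095], 15]
    - [[0, 0, 0], [0.06, 0, -0.14], 15]
    - [[0, 0, 0], [0.06, 0, -0.14], 15]
    - [[0, 0, 0], [0, 0, 0], 15]

```text
time_s: 31.05
tcp_pos: [0.4404, -0.0338, 0.2471]
orientation: [0.101, 0.989, -0.012, 0.109]
wrist_force: [-0.1, -0.4, -1.5]
gripper_width: 0.0238
```

```bash
sed -i 's/w4.png/w5.png/' w4.py; python3 w4.py; python3 - <<'E'
from s import *
s,Rt,p=st(); P=g["pos"]+[0,0,.14]; Dm=R.from_quat(g["q"]).as_matrix()
print("shift cur",((Rt.T@(P-s["tcp_pos"]))/.2).round(4),"rot",rel(P,Dm,s)[0].round(4), "world d",P-s["tcp_pos"])
E
```

```text
(array([  0,   0,   0,   0,   0,   8, 247,  36,   0,   0,   0,   0,   0,
         0,   0,   0,   0,   0,   0,   0]), array([20, 22, 24, 26, 28, 30, 32, 34, 36, 38, 40, 42, 44, 46, 48, 50, 52,
       54, 56, 58, 60]))
[ 11.87771819 -14.17631359  31.5624225 ] [17.98112706 13.09462299 35.14234595] 291
guard top z 33.27303169043293 ((11.90821647644043, -0.5408453941345215), 13.635601997375488)
t 31.1 tip [-12.86  -0.43  76.62] r 12.86 ang -178.1 F [-0.02  0.2  -2.05] T [-0.021  0.147  0.005] j [-0.26  0.08  1.9   0.01  0.94 -1.63] rot needed [-0.0014  0.0057  0.0017]
shift cur [0.1087 1.4551 0.0426] rot [-0.3284  0.878   3.6568] world d [ 0.04019095  0.28887425 -0.01329041]
```

step_arm:
  moves:
    - [[0, 0, 0], [0.022, 0.291, 0.0085], 15]
    - [[0, 0, 0], [0.022, 0.291, 0.0085], 15]
    - [[0, 0, 0], [0.022, 0.291, 0.0085], 15]
    - [[0, 0, 0], [0.022, 0.291, 0.0085], 15]
    - [[0, 0, 0], [0.022, 0.291, 0.0085], 15]
    - [[-0.03, 0.08, 0.3325], [0, 0, 0], 15]
    - [[-0.03, 0.08, 0.3325], [0, 0, 0], 15]
    - [[-0.03, 0.08, 0.3325], [0, 0, 0], 15]
    - [[-0.03, 0.08, 0.3325], [0, 0, 0], 15]
    - [[-0.03, 0.08, 0.3325], [0, 0, 0], 15]
    - [[-0.03, 0.08, 0.3325], [0, 0, 0], 15]
    - [[-0.03, 0.08, 0.3325], [0, 0, 0], 15]
    - [[-0.03, 0.08, 0.3325], [0, 0, 0], 15]
    - [[-0.03, 0.08, 0.3325], [0, 0, 0], 15]
    - [[-0.03, 0.08, 0.3325], [0, 0, 0], 15]
    - [[-0.03, 0.08, 0.3325], [0, 0, 0], 15]
    - [[0, 0, 0], [0, 0, 0], 15]
    - [[0, 0, 0], [0, 0, 0], 15]

```text
time_s: 33.35
tcp_pos: [0.4804, 0.255, 0.2317]
orientation: [0.829, 0.523, 0.167, -0.107]
wrist_force: [0.1, -0.4, -0.4]
gripper_width: 0.0239
```

```bash
cat > ret.py <<'E'
from s import *
s=arm.state();Rt=R.from_quat(s["orientation"]).as_matrix();Dm=R.from_quat(g["q"]).as_matrix()
tip=s["tcp_pos"]+Rt@g["p"];print("t",s["time_s"],"tip",tip.round(4),"axis",(Rt@g["a"]).round(4),"F",s["wrist_force"].round(2))
r,_=rel(g["pos"],Dm,s)
P=np.array([.4803,.2558,.014])-Dm@g["p"]
print("rot",r.round(4),"shift xy+z (tool)",(Dm.T@((P-s["tcp_pos"])*[1,1,0])/.2).round(4),"z to go mm",((P-s["tcp_pos"])[2]*1000).round(1),"down per mm",(Dm.T@[0,0,-1]/200).round(5))
E
python3 ret.py
```

```text
t 33.35 tip [0.4812 0.2572 0.1509] axis [ 1.5e-03 -2.0e-04  1.0e+00] F [ 0.1  -0.41 -0.4 ]
rot [-0.0045  0.001   0.0034] shift xy+z (tool) [-0.0079 -0.0013 -0.0033] z to go mm -136.9 down per mm [-1.94e-03  1.00e-05  4.61e-03]
```

step_arm:
  moves:
    - [[-0.0045, 0.001, 0.0034], [-0.0079, -0.0013, -0.0033], 15]
    - [[0, 0, 0], [-0.0485, 0, 0.115], 15]
    - [[0, 0, 0], [-0.078, 0, 0.184], 15]
    - [[0, 0, 0], [-0.039, 0, 0.092], 15]
    - [[0, 0, 0], [-0.0194, 0, 0.046], 15]
    - [[0, 0, 0], [0, 0, 0], 15]

```text
time_s: 34.1
tcp_pos: [0.479, 0.2538, 0.1373]
orientation: [0.83, 0.521, 0.168, -0.107]
wrist_force: [0.5, 0.1, -1.3]
gripper_width: 0.0235
```

```bash
python3 ret.py
```

```text
t 34.1 tip [0.4799 0.2561 0.0565] axis [ 2.0e-04 -1.3e-03  1.0e+00] F [ 0.5   0.07 -1.25]
rot [ 0.0005 -0.0022 -0.0047] shift xy+z (tool) [-0.0001  0.0022 -0.0001] z to go mm -42.5 down per mm [-1.94e-03  1.00e-05  4.61e-03]
```

step_arm:
  moves:
    - [[0, 0, 0], [-0.0194, 0.002, 0.046], 15]
    - [[0, 0, 0], [-0.0194, 0, 0.046], 15]
    - [[0, 0, 0], [-0.0194, 0, 0.046], 15]
    - [[0, 0, 0], [-0.0136, 0, 0.0323], 15]
    - [[0, 0, 0], [-0.0058, 0, 0.0138], 15]
    - [[0, 0, 0], [0, 0, 0], 15]
    - [[0, 0, 0], [0, 0, 0], 15]

```text
time_s: 34.98
tcp_pos: [0.4795, 0.2536, 0.0978]
orientation: [0.83, 0.521, 0.168, -0.106]
wrist_force: [-0.7, -0.0, -1.0]
gripper_width: 0.0239
```

```bash
python3 ret.py
```

```text
t 34.975 tip [0.4805 0.256  0.017 ] axis [-9.0e-04 -1.6e-03  1.0e+00] F [-0.73 -0.04 -1.03]
rot [ 0.0025 -0.0036 -0.0051] shift xy+z (tool) [-0.0005 -0.0005 -0.0002] z to go mm -3.0 down per mm [-1.94e-03  1.00e-05  4.61e-03]
```

step_arm:
  moves:
    - [[0, 0, 0], [-0.0039, 0, 0.0092], 15]
    - [[0, 0, 0], [-0.0029, 0, 0.0069], 15]
    - [[0, 0, 0], [-0.0016, 0, 0.0037], 15]
    - [[0, 0, 0], [0, 0, 0], 15]
    - [[0, 0, 0], [0, 0, 0], 15]

```text
time_s: 35.6
tcp_pos: [0.4793, 0.2536, 0.0932]
orientation: [0.83, 0.521, 0.168, -0.106]
wrist_force: [-0.2, -0.3, -0.9]
gripper_width: 0.0238
```

```bash
python3 ret.py
```

```text
t 35.6 tip [0.4803 0.2559 0.0125] axis [-4.0e-04 -1.5e-03  1.0e+00] F [-0.16 -0.33 -0.91]
rot [ 0.0016 -0.003  -0.0054] shift xy+z (tool) [0.     0.0004 0.    ] z to go mm 1.5 down per mm [-1.94e-03  1.00e-05  4.61e-03]
```

step_arm:
  moves:
    - [[0, 0, 0], [-0.0009, 0, 0.0021], 15]
    - [[0, 0, 0], [0, 0, 0], 15]
    - [[0, 0, 0], [0, 0, 0], 40]
    - [[0, 0, 0], [0, 0, 0], 65]
    - [[0, 0, 0], [0, 0, 0], 91.8]
    - [[0, 0, 0], [0, 0, 0], 91.8]
    - [[0, 0, 0], [0, 0, 0], 91.8]
    - [[0, 0, 0], [0, 0, -0.1], 91.8]
    - [[0, 0, 0], [0, 0, -0.25], 91.8]
    - [[0, 0, 0], [0, 0, -0.25], 91.8]
    - [[0, 0, 0], [0, 0, -0.25], 91.8]
    - [[0, 0, 0], [0, 0, 0], 91.8]
    - [[0, 0, 0], [0, 0, 0], 91.8]

```text
time_s: 37.22
tcp_pos: [0.4504, 0.1938, 0.2489]
orientation: [0.83, 0.52, 0.168, -0.107]
wrist_force: [-0.9, -0.2, -0.3]
gripper_width: 0.0917
```

```bash
python3 - <<'E'
from h import *
s,im,W,ok=wcloud();X=W[ok];print(s["time_s"],s["tcp_pos"],s["wrist_force"])
t=X[(abs(X[:,2]-.132)<.008)&(abs(X[:,0]-.48)<.03)&(abs(X[:,1]-.257)<.03)];print("handle top",len(t),t.mean(0),cv2.minAreaRect(t[:,:2].astype(np.float32)*1000))
im,d=arm.get_image("side"); P=cloud("side",d).reshape(-1,3)
t=P[(abs(P[:,2]-.132)<.006)&(abs(P[:,0]-.48)<.03)&(abs(P[:,1]-.257)<.03)];print("side handle top",len(t),t.mean(0))
save("side_end.png",cv2.resize(im[110:350,160:400],(600,600),interpolation=cv2.INTER_CUBIC))
for q in ["bottle_white","timer","slide_box"]:
    print(q,[world("side",r["at"]).round(3) for r in arm.boxes_of("side",q)[:1]])
E
```

```text
37.225 [0.45040588 0.19380789 0.24885881] [-0.90720373 -0.19237572 -0.28468758]
handle top 663 [0.47900057 0.2545925  0.13165976] ((479.2401123046875, 255.21408081054688), (23.189992904663086, 23.324142456054688), 64.23173522949219)
side handle top 94 [0.48049954 0.26007866 0.13108735]
bottle_white [array([ 0.569, -0.418,  0.035])]
timer [array([0.684, 0.339, 0.019])]
slide_box [array([ 0.553, -0.035,  0.118])]
```

View pics/side_end.png

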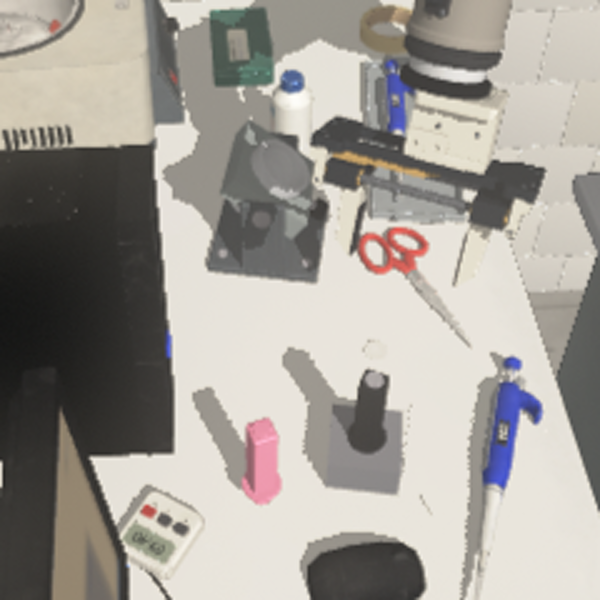

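The final picture shows the scraper upright on its guard at (370,410), same as at the start. The bottle (292,95), timer (162,532), slide box (242,47) and pink look-alike (262,460) haven't moved, and the gripper is free. Handing in.

```bash
python3 -c "
from bench import arm
print(arm.sign_off())"
```

```text
the job is handed in; nothing more can be done
None
```

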